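# Load the ink cartridge into the carton marker and clamp it home

### The arm

A 7-joint arm with a two-finger parallel gripper is mounted at the origin on the work surface. World frame = base frame: x ahead of the robot, y to its left, z up, the work surface at z = 0. Lengths are in m, angles in rad, forces in N, time in s.
With the tool pointing down it reaches from about 0.425 to 0.875 m from the base axis. Payload 8.4 kg.
Tool frame: the origin (TCP) lies on the centre line of the jaws, within the pads' length; the fingertips stand 14 mm ahead of it and the grasp point (between the pads) lies 5 mm behind it; z points along the fingers, x is the direction in which the jaws open and shut, and the axes are right-handed (so a half turn about z gives the same grasp; the last joint's range is limited). The gripper opens to 85 mm and grips with 20 to 120 N. Pads are 22 mm wide; open, the fingers measure 114 mm over their backs; the gripper's body (76 mm by 85 mm) begins 54 mm behind the grasp point. The pads swing forward as they close: fully open they stand 13 mm farther back than shut.
Start: joints at [-1.388, 0.333, 0.04, 1.465, -0.013, 1.343, -0.059], TCP at [0.181, 0.624, 0.245] pointing down, gripper open.
Joint ranges: [-2.58, 2.58], [-0.38, 2.09], [-1.3, 1.39], [0.25, 2.4], [-1.5, 4.64], [0.08, 2.09], [-2.65, 2.65]. Speed limits (rad/s): [2.22, 2.22, 2.79, 2.79, 3.14, 3.14, 3.14].

### API

Orientations are given as a unit quaternion [x, y, z, w].
In Python, from rig import ctrl, grab_frame gives the robot as it stands.
- The arm moves only by the tool send_rows, never from a script. Its argument "targets" is a list of rows, each an object with "travel": the shift along the tool's x, y, z in m, a list of three; "rotation": the turn, a rotation vector about the tool's x, y, z in rad, a list of three; "jaw": the closure, from 0 (fully open) to 1 (shut). In form: [{"travel": [x, y, z], "rotation": [ax, ay, az], "jaw": jaw}, ...]. A call has 1 to 10 rows; each row is the pose to reach, as a shift and turn from the pose commanded when the call began, along the tool's axes at that moment; what a row does not reach only later rows make up. A row lasts 1/10 s, in which the tool goes at most 50 mm and 8.59 degrees, less where a joint would pass 70% of its speed; a pose out of reach is approached as far as the arm can. A call with a gripper value outside its range is refused whole. The fingers move at their own pace and stop on an object; "grip_force" is the grip in N (left out, the last holds). Time passes only in rows, so rows that repeat a pose let the fingers close. It gives the time, the measured TCP pose, the force and the opening at its end, in the units of the state.
- ctrl.read_state(): the state, without advancing time (a new reading comes with each control period).
- grab_frame(name): name is "scene" or "side" or "wrist"; returns a dict with "color" (420x560x3 uint8, blue, green, red), "camera_matrix" (3x3 intrinsics, pixels), "extrinsics" (4x4, takes a point from world to camera coordinates); the wrist camera has in their place "mount" (4x4, takes a point from camera to tool coordinates, whose origin is the TCP and whose axes are the tool frame's). Camera axes: x right, y down, z forward; pixel columns grow to the right and rows downward; lengths in m; the calibration is good to about 2 mm. A picture is of the moment at which its call begins: read the wrist's pose just before it. There is no depth.
- ctrl.sign_off(): hands the job in, once; it reports no verdict.
The state is a dict: "t": time; "joint_pos": joint angles; "joint_velocities": joint speeds; "joint_torque": joint torques, N m; "tcp_pos": TCP position; "orientation": TCP orientation; "wrist_force": force on the tool from outside, world axes, zero at the start; "ft_torque": the same for the moment, N m; "opening": finger opening in m.
Only numpy, scipy, OpenCV 4.12 (cv2) and the standard library are available. Lean on these libraries where they do the work, as an engineer would, in place of code of your own. Each camera call takes 0.05 s, during which the arm holds its last target.

### The job

Pick up the yellow ink cartridge, feel your way into the black bay of the carton marker and set it upright on the sprung contact plate, then let go. Next swing the steel bail over it by its orange bar and press down gently until the cartridge is fully home and the bail stays shut by itself. Do not force the cartridge or the bail, and leave the carton, tape dispenser and yellow bin where they are.

Things in the scene. Friction and masses are not known exactly. Their poses are not given: they have to be found in the camera images.
- cartridge: The ink cartridge: a yellow rigid block with a black foot band and white side labels, 70 long (its x) x 30 wide (its y) x 60 high (its z), about 120 g. It stands upright on the bench. Origin: centre of its underside. Either way round (half turn about z) fits the bay.
- printer: Carton marker, fixed: grey base 215 (x) x 150 (y) x 22 mm high, from x -92 to +123. Origin on the bench, mid of the bay's adjustment range; z up, x points from the bail's orange bar (when shut) to its hinge. It carries the black bay, axes parallel, centred on y = 0, clamped tight at an unmeasured x: bay centre anywhere from x -15 to +15 mm, to be found by touch or sight.
- bay_mouth (a point): Point on the marker's z axis, 60 mm over the bench, at the bay's rim height (not the bay's true centre along x). The pocket is 72.4 (x) x 33 (y) inside, walls 7. All walls but the blue +x one end at this height; the two side walls have a 45 degree lead-in 4 mm high, the -x wall has none. More than 25 N between cartridge and marker, bail open, ruins it.
- bay_stop_top (a point): Point on the marker at x = 36.2, y = 0, 85 mm over the bench: where the top inner edge of the blue +x end wall would be if the bay were centred (true x: up to 15 mm either way). This wall rises 25 mm above the others, upright: a cartridge with its underside 62 to 80 mm over the bench can be slid in +x to touch it, eased back 1 to 1.5 mm, then lowered.
- plate (a joint): Sprung brass contact plate, the floor of the bay: travel downwards in m. 0 = up (its top 42 mm over the bench), 0.007 = fully down on a hard stop (35 mm; cartridge home, its top at 95 mm). It resists with 5 N at 0 rising to 10 N at 0.007; the cartridge's own weight does not move it.
- clamp: The bail's stand: two fixed grey posts 22 x 10 mm at y = +-58 mm, up to z = 110 mm, with the bail hinged between them. Origin on the bench under the hinge axis, 78 mm to +x of the marker's origin; axes as the marker's.
- bail_hinge (a point): Point on the bail's hinge axis, midway between the posts, 101 mm above the bench; the axis runs along the clamp's y. Axes as the clamp's.
- bail (a joint): Bail angle, rad: 0 = shut (level, towards the marker's -x, pressing bar on a cartridge that is home); grows as it swings up; 1.57 = upright; range -0.06 to 2.1; starts leaning back. Stiff hinge, stays where left: 6 to 7 N at the orange bar moves it, 11 to 13 N moves it as the plate goes down (half that may remain at a standstill), then force climbs steeply once home. Over 70 N of bail on cartridge breaks it.
- bail_grip (a point): Middle of the bail's orange bar: a round bar of 13 mm diameter, 96 mm long along y, 170 mm from the hinge axis, joined to the bail's two flat steel arms (7 x 14 mm, at y = +-48 mm); free to be pinched in the middle. The steel pressing bar (12 mm diameter) lies parallel to it, 78 mm from the hinge.
- carton: Bystander: closed brown cardboard box 100 x 130 x 75 mm. Origin: centre of underside. Leave it.
- dispenser: Bystander: black desk tape dispenser with amber roll, 150 x 55 x 92 mm. Origin: centre of underside. Leave it.
- bin: Bystander: empty yellow stock bin 150 x 110 x 80 mm. Origin: centre of underside. Leave it.
Mind the look-alikes: they are no part of the job. Of the things like the cartridge, leave any that is purple or red; of the rest the smaller one is meant.

How it is judged:
By the outcome, as a careful person would: the job done as asked, in the order asked, and still so for the second after the job is handed in, with the robot touching nothing.
It also fails if it takes over 69 s, if anything falls off the work surface, if the arm or the gripper's body presses on something with over 40 N, if the wrist force passes 120 N, or if a joint passes its speed limit or range.

## Working session

There is one attempt and no reset: what is moved stays moved. The work goes in short steps, Python scripts to look and compute and a tool call to move; the robot and the scene stay as the last step left them, time stands still between calls to the robot, and variables do not carry over. Pictures are saved under pics/ and viewed, and the job is handed in when it is done.

Besides the shell and the picture viewer there is one more tool, called after "Call:" as name(argument=value, ...) on one line, values as JSON. send_rows: Moves the arm, as the interface text tells. Its arguments: {"type":"object","properties":{"targets":{"type":"array","items":{"type":"object","properties":{"travel":{"type":"array","items":{"type":"number"}},"rotation":{"type":"array","items":{"type":"number"}},"jaw":{"type":"number"}}}},"grip_force":{"type":"number"}},"required":["targets"]}

```bash
ls; mkdir -p pics
cat > h.py <<'E'
import numpy as np,cv2
from rig import ctrl,grab_frame
from scipy.spatial.transform import Rotation as R
def save(fr,name,up=None):
    im=fr["color"]
    cv2.imwrite("pics/"+name,im)
E
python3 - <<'E'
from h import *
s=ctrl.read_state();print(s)
import pickle
d={}
for n in ["scene","side","wrist"]:
    f=grab_frame(n);save(f,n+"0.png");d[n]=f
    print(n,f["camera_matrix"],f.get("extrinsics",f.get("mount")))
pickle.dump(d,open("f0.pkl","wb"))
E
```

```text
pics
{'t': 0.0, 'joint_pos': array([-1.38819489,  0.3339318 ,  0.03986417,  1.46630085, -0.01338408,
        1.34330971, -0.05852215]), 'joint_velocities': array([ 7.83109704e-04,  2.13342752e-03, -3.97905014e-04,  2.82917192e-05,
        2.16303731e-05, -6.36943499e-04,  5.04308926e-04]), 'joint_torque': array([ 6.17528694e-04, -6.58568072e+01,  1.36581693e+00, -4.05552292e+01,
        1.67619274e-02,  1.25867504e-02, -6.70748568e-05]), 'tcp_pos': array([0.18065769, 0.6239206 , 0.24439315]), 'orientation': array([ 7.99409648e-01,  6.00785741e-01, -6.33007686e-04,  5.55223840e-04]), 'wrist_force': array([0.27896963, 0.51978728, 0.62018662]), 'ft_torque': array([-0.04473298, -0.01771043, -0.05945375]), 'opening': 0.08513063411351124}
scene [[436.11866033   0.         273.52801295]
 [  0.         436.11866033 214.32144231]
 [  0.           0.           1.        ]] [[-0.53124274  0.84706176  0.01635605  0.34949657]
 [ 0.67342746  0.43390323 -0.5985177  -0.36473401]
 [-0.5140784  -0.30694357 -0.80094259  1.51829896]
 [ 0.          0.          0.          1.        ]]
side [[386.56917301   0.         280.34729429]
 [  0.         386.56917301 204.16057199]
 [  0.           0.           1.        ]] [[-0.76826314 -0.63995226  0.01525969  0.46410888]
 [-0.41384845  0.47835653 -0.77453502  0.32080517]
 [ 0.48836586 -0.6013619  -0.63234694  0.62298583]
 [ 0.          0.          0.          1.        ]]
wrist [[326.85394533   0.         280.48165374]
 [  0.         326.85394533 216.23165906]
 [  0.           0.           1.        ]] [[ 9.99999114e-01  1.41403541e-05 -1.33112853e-03  1.25790030e-03]
 [ 3.71258083e-04  9.57306737e-01  2.89073820e-01 -7.32170337e-02]
 [ 1.27838592e-03 -2.89074058e-01  9.57305884e-01 -1.28912847e-01]
 [ 0.00000000e+00  0.00000000e+00  0.00000000e+00  1.00000000e+00]]
```

View pics/scene0.png

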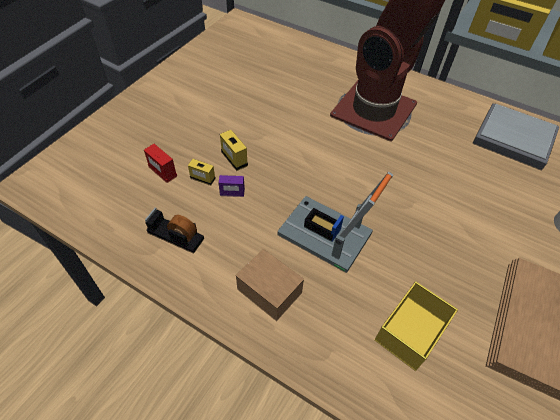

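View pics/side0.png

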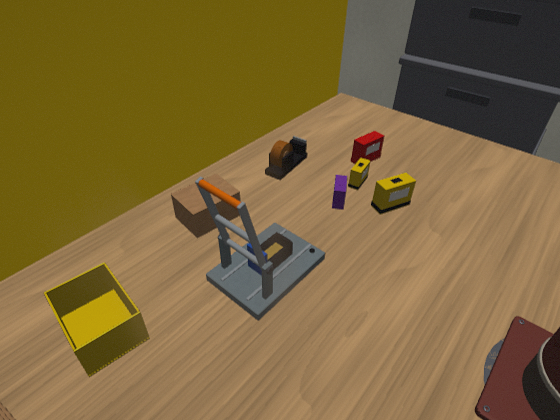

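View pics/wrist0.png

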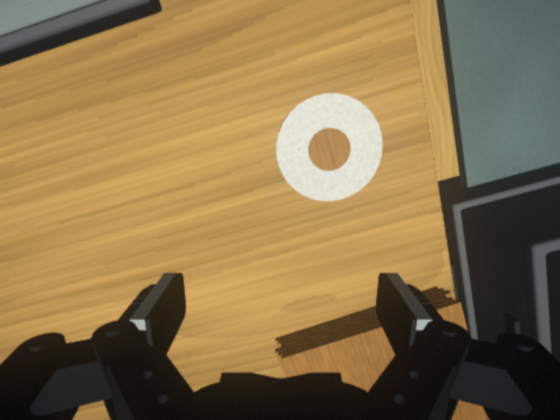

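Scene picture: the look-alikes are red (160,162), small yellow (202,171), large yellow (233,149) and purple (232,186). The small yellow one is meant. The marker is at (325,230), with the bail leaning towards (380,188). I'll check close crops.

Run:
```python
import pickle,cv2,numpy as np
d=pickle.load(open("f0.pkl","rb"))
def crop(n,x0,y0,w,h,k):
    im=d[n]["color"][y0:y0+h,x0:x0+w]
    return cv2.resize(im,None,fx=k,fy=k,interpolation=cv2.INTER_CUBIC)
cv2.imwrite("pics/c1.png",np.vstack([np.hstack([crop("scene",140,120,130,100,3),crop("side",325,120,130,100,3)])]))
cv2.imwrite("pics/c2.png",crop("scene",265,160,140,115,5))
cv2.imwrite("pics/c3.png",crop("side",185,165,150,150,4))
```

```text
(no output)
```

View pics/c1.png

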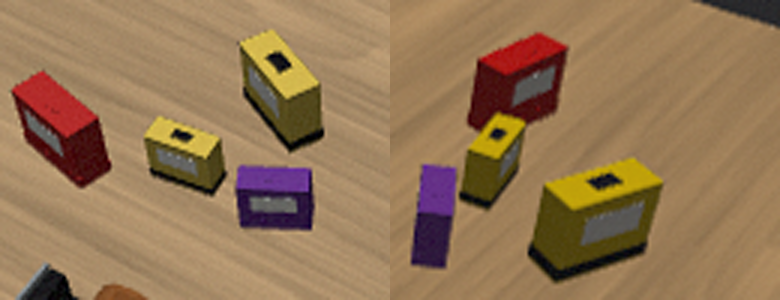

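View pics/c2.png

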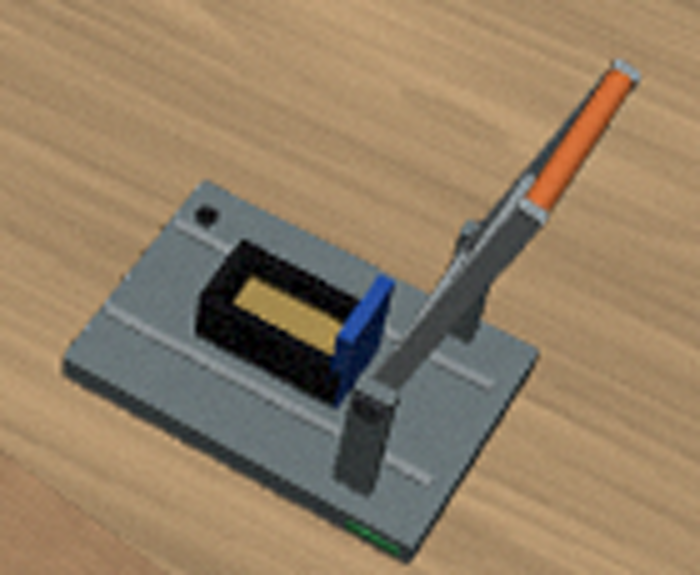

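View pics/c3.png

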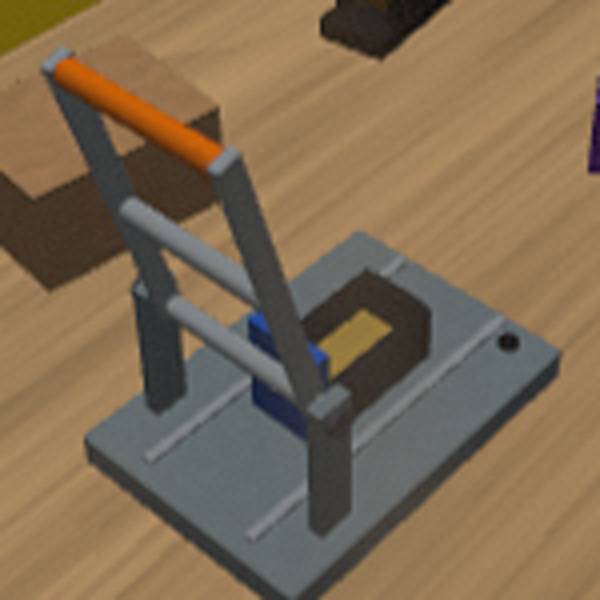

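```bash
cat > fit.py <<'E'
import pickle,cv2,numpy as np
from scipy.optimize import least_squares
d=pickle.load(open("f0.pkl","rb"))
def proj(n,P):
    f=d[n];E=f["extrinsics"];P=np.atleast_2d(P)
    c=P@E[:3,:3].T+E[:3,3];q=c@f["camera_matrix"].T;return q[:,:2]/q[:,2:]
def unc(u,off,k): return np.array(off)+(np.array(u,float)+.5)/k-.5
def place(p,L):
    c,s=np.cos(p[2]),np.sin(p[2]);L=np.atleast_2d(L)
    return np.c_[p[0]+c*L[:,0]-s*L[:,1],p[1]+s*L[:,0]+c*L[:,1],L[:,2]]
for n in["scene","side"]:
    E=d[n]["extrinsics"];print(n,"cam",-E[:3,:3].T@E[:3,3])
# printer
Ls=np.array([[-92,75,22],[-92,-75,22],[123,75,22],[123,-75,22]])/1e3
us=unc([(205,182),(65,363),(538,353),(410,548)],(265,160),5)
Ld=np.array([[-92,-75,22],[-92,75,22],[123,-75,22]])/1e3
ud=unc([(360,233),(560,355),(87,442)],(185,165),4)
f=lambda p:np.r_[(proj("scene",place(p,Ls))-us).ravel(),(proj("side",place(p,Ld))-ud).ravel()]
best=min((least_squares(f,[.5,0,a]) for a in np.arange(0,6.3,.8)),key=lambda r:r.cost)
pp=best.x;print("printer",pp,np.round(best.fun,1))
# bail bar ends: orange ends at y+-? 
def bar(a,y): return [0.078-.17*np.cos(a),y,.101+.17*np.sin(a)]
usb=unc([(624,70),(537,208)],(265,160),5); udb=unc([(60,62),(226,160)],(185,165),4)
g=lambda q:np.r_[(proj("scene",place(pp,[bar(q[0],.048),bar(q[0],-.048)]))-usb).ravel(),(proj("side",place(pp,[bar(q[0],-.048),bar(q[0],.048)]))-udb).ravel()]
r=least_squares(g,[1.8]);print("bail",r.x,np.round(r.fun,1))
# cartridge from scene
H=.06
Lc=np.array([[-35,15,60],[35,15,60],[35,-15,60],[-35,-15,60],[-35,-15,0],[35,-15,0],[35,15,0]])/1e3
uc=unc([(158,117),(223,135),(214,161),(145,143),(148,177),(213,194),(224,181)],(140,120),3)
f2=lambda p:(proj("scene",place(p,Lc))-uc).ravel()
best=min((least_squares(f2,[.3,.3,a]) for a in np.arange(0,6.3,.8)),key=lambda r:r.cost)
pc=best.x;print("cart",pc,np.round(best.fun,1))
q=proj("side",place(pc,Lc));print(np.round((q-[325,120]+.5)*3-.5))
# stop top edge in local
us_=unc([(343,333),(385,275)],(265,160),5)
Ls_=lambda x:[[x,-.0235,.085],[x,.0235,.085]]
print(proj("scene",place(pp,[[.0362,-.0165,.085],[.0362,.0165,.085],[.0432,-.0235,.085],[.0432,.0235,.085]]))*5-np.array([265,160])*5)
E
python3 fit.py
```

```text
scene cam [1.21181412 0.32824619 0.99205417]
side cam [0.18507746 0.51818822 0.63533586]
printer [0.55588826 0.08775387 1.54986703] [ 0.3 -1.3 -0.1 -1.9  1.6 -1.3  1.7 -0.1 -0.6 -1.6  0.7 -1.5 -2.1 -1.9]
bail [1.81793391] [-0.4  0.8 -1.7  0.9  0.7  1.   1.   1.8]
cart [ 0.57877036 -0.30074652  1.79046235] [-0.5  0.3 -0.3  0.4 -1.6 -1.  -0.7 -1.3  1.1  1.1  0.8  1.6  1.2 -1.2]
[[130. 119.]
 [106. 157.]
 [ 74. 148.]
 [ 99. 110.]
 [ 90. 164.]
 [ 65. 202.]
 [ 97. 211.]]
[[337.45937351 318.41807755]
 [367.92278767 275.59368118]
 [342.92974426 333.92866762]
 [386.15134764 272.68195426]]
```

```bash
cat >> h.py <<'E'
def Rdown(yaw):  # tool z down, tool x at yaw
    return R.from_matrix(np.array([[np.cos(yaw),np.sin(yaw),0],[np.sin(yaw),-np.cos(yaw),0],[0,0,-1]]))
def st():
    s=ctrl.read_state();return np.array(s["tcp_pos"]),R.from_quat(s["orientation"]),s
def rel(p,yawdeg,p0=None,r0=None):
    a,b,_=st()
    p0=a if p0 is None else p0; r0=b if r0 is None else r0
    t=r0.inv().apply(np.array(p)-p0); w=(r0.inv()*Rdown(np.deg2rad(yawdeg))).as_rotvec()
    print("travel",np.round(t,4),"rot",np.round(w,4))
def show():
    p,r,s=st();m=r.as_matrix()
    print("t %.2f"%s["t"],"p",np.round(p,4),"yaw %.2f"%np.rad2deg(np.arctan2(m[1,0],m[0,0])),"tilt",np.round(m[:2,2],4),"F",np.round(s["wrist_force"],1),"op %.4f"%s["opening"],"q",np.round(s["joint_pos"],2))
E
python3 - <<'E'
from h import *
show()
for az,r,z,y in [(40,.62,.37,55),(5,.62,.37,32)]:
    a=np.deg2rad(az);rel([r*np.cos(a),r*np.sin(a),z],y)
rel([.579,-.301,.21],12.6)
E
```

```text
t 0.15 p [0.1807 0.624  0.2446] yaw 73.85 tilt [-0.0003 -0.0013] F [-0.8  0.4  0.4] op 0.0854 q [-1.39  0.33  0.04  1.47 -0.01  1.34 -0.06]
travel [-0.1349  0.3454 -0.1252] rot [3.00e-04 1.30e-03 3.29e-01]
travel [-0.4261  0.5782 -0.1248] rot [5.000e-04 1.200e-03 7.304e-01]
travel [-0.7777  0.6399  0.0357] rot [8.000e-04 1.100e-03 1.069e+00]
```

Call:
send_rows(targets=[{"travel": [-0.135, 0.345, -0.125], "rotation": [0, 0.001, 0.33], "jaw": 0}, {"travel": [-0.135, 0.345, -0.125], "rotation": [0, 0.001, 0.33], "jaw": 0}, {"travel": [-0.135, 0.345, -0.125], "rotation": [0, 0.001, 0.33], "jaw": 0}, {"travel": [-0.135, 0.345, -0.125], "rotation": [0, 0.001, 0.33], "jaw": 0}, {"travel": [-0.135, 0.345, -0.125], "rotation": [0, 0.001, 0.33], "jaw": 0}, {"travel": [-0.135, 0.345, -0.125], "rotation": [0, 0.001, 0.33], "jaw": 0}, {"travel": [-0.135, 0.345, -0.125], "rotation": [0, 0.001, 0.33], "jaw": 0}, {"travel": [-0.426, 0.578, -0.125], "rotation": [0, 0.001, 0.73], "jaw": 0}, {"travel": [-0.426, 0.578, -0.125], "rotation": [0, 0.001, 0.73], "jaw": 0}, {"travel": [-0.426, 0.578, -0.125], "rotation": [0, 0.001, 0.73], "jaw": 0}])

```text
t: 1.15
tcp_pos: [0.5084, 0.2848, 0.3619]
orientation: [0.962, 0.273, 0.0, -0.0]
wrist_force: [1.4, 0.8, -0.5]
opening: 0.0855
```

Run:
```python
from h import *
show()
a=np.deg2rad(0)
rel([.60*np.cos(a),.60*np.sin(a),.36],32)
rel([.579,-.301,.21],12.6)
```

```text
t 1.15 p [0.5084 0.2848 0.3619] yaw 31.68 tilt [0.0004 0.0006] F [ 1.4  0.8 -0.5] op 0.0855 q [-0.93  0.16  0.4   1.46 -0.06  1.53  0.02]
travel [-0.0716  0.2904  0.0018] rot [-0.0003 -0.0007 -0.0056]
travel [-0.2477  0.5356  0.1516] rot [-0.0004 -0.0006  0.333 ]
```

Call:
send_rows(targets=[{"travel": [-0.072, 0.29, 0.0], "rotation": [0, 0, 0], "jaw": 0}, {"travel": [-0.072, 0.29, 0.0], "rotation": [0, 0, 0], "jaw": 0}, {"travel": [-0.072, 0.29, 0.0], "rotation": [0, 0, 0], "jaw": 0}, {"travel": [-0.072, 0.29, 0.0], "rotation": [0, 0, 0], "jaw": 0}, {"travel": [-0.072, 0.29, 0.0], "rotation": [0, 0, 0], "jaw": 0}, {"travel": [-0.248, 0.536, 0.15], "rotation": [0, 0, 0.333], "jaw": 0}, {"travel": [-0.248, 0.536, 0.15], "rotation": [0, 0, 0.333], "jaw": 0}, {"travel": [-0.248, 0.536, 0.15], "rotation": [0, 0, 0.333], "jaw": 0}, {"travel": [-0.248, 0.536, 0.15], "rotation": [0, 0, 0.333], "jaw": 0}, {"travel": [-0.248, 0.536, 0.15], "rotation": [0, 0, 0.333], "jaw": 0}])

```text
t: 2.15
tcp_pos: [0.5827, -0.182, 0.262]
orientation: [0.994, 0.113, 0.0, -0.0]
wrist_force: [1.1, 0.4, 0.6]
opening: 0.0853
```

Run:
```python
from h import *
show()
rel([.579,-.301,.21],12.6)
```

```text
t 2.15 p [ 0.5827 -0.182   0.262 ] yaw 12.97 tilt [0.0007 0.001 ] F [1.1 0.4 0.6] op 0.0853 q [-0.35  0.29  0.73  1.57 -0.2   1.36  0.62]
travel [-0.0303  0.1152  0.0519] rot [-0.0008 -0.0009  0.0064]
```

Call:
send_rows(targets=[{"travel": [-0.03, 0.115, 0.052], "rotation": [0, 0, 0], "jaw": 0}, {"travel": [-0.03, 0.115, 0.052], "rotation": [0, 0, 0], "jaw": 0}, {"travel": [-0.03, 0.115, 0.052], "rotation": [0, 0, 0], "jaw": 0}, {"travel": [-0.03, 0.115, 0.052], "rotation": [0, 0, 0], "jaw": 0}])

```text
t: 2.55
tcp_pos: [0.5766, -0.304, 0.2084]
orientation: [0.994, 0.109, -0.002, 0.0]
wrist_force: [-0.9, 0.9, -0.3]
opening: 0.0855
```

Run:
```python
from h import *
import pickle
show();p,r,s=st()
f=grab_frame("wrist");save(f,"w1.png");pickle.dump((f,p,r.as_quat()),open("w1.pkl","wb"));show()
```

```text
t 2.55 p [ 0.5766 -0.304   0.2084] yaw 12.56 tilt [-0.0036 -0.0008] F [-0.9  0.9 -0.3] op 0.0855 q [-0.13  0.43  0.74  1.54 -0.3   1.29  0.86]
t 2.60 p [ 0.578  -0.3014  0.2094] yaw 12.71 tilt [-0.0021  0.0003] F [0.6 0.4 0.7] op 0.0854 q [-0.14  0.43  0.74  1.53 -0.3   1.29  0.86]
```

View pics/w1.png

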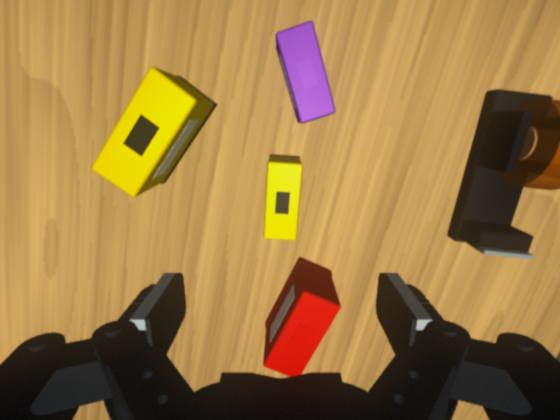

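```bash
cat > wf.py <<'E'
from h import *
import pickle
def load(n):
    f,p,q=pickle.load(open(n,"rb"));return f,np.array(p),R.from_quat(q)
def wproj(f,p,r,P):
    M=f["mount"];K=f["camera_matrix"]
    t=r.inv().apply(np.atleast_2d(P)-p); c=(t-M[:3,3])@M[:3,:3]
    q=c@K.T;return q[:,:2]/q[:,2:]
def wray(f,p,r,uv,z):
    M=f["mount"];K=f["camera_matrix"];uv=np.atleast_2d(uv)
    d=np.c_[uv,np.ones(len(uv))]@np.linalg.inv(K).T@M[:3,:3].T
    d=r.apply(d);o=p+r.apply(M[:3,3]);k=(z-o[2])/d[:,2];return o+d*k[:,None]
E
python3 - <<'E'
from wf import *
f,p,r=load("w1.pkl")
im=f["color"]
cv2.imwrite("pics/w1c.png",cv2.resize(im[140:260,240:330],None,fx=5,fy=5,interpolation=cv2.INTER_CUBIC))
hsv=cv2.cvtColor(im,cv2.COLOR_BGR2HSV);m=cv2.inRange(hsv,(22,150,170),(35,255,255))
m[:, :250]=0;m[:,320:]=0;m[:140]=0;m[260:]=0
m=cv2.morphologyEx(m,cv2.MORPH_CLOSE,np.ones((21,21)))
c=max(cv2.findContours(m,0,2)[0],key=cv2.contourArea);rc=cv2.minAreaRect(c);b=cv2.boxPoints(rc);print(rc,b)
for pp in (p,np.array([.578,-.3014,.2094])):
    P=wray(f,pp,r,b,.06);print(P.mean(0),np.linalg.norm(P[1:]-P[:-1],axis=1))
    for i in(0,1):
        e=P[i+1]-P[i];print(np.rad2deg(np.arctan2(e[1],e[0])))
E
```

```text
((282.2942810058594, 201.0863037109375), (35.58766555786133, 77.5611572265625), 3.814074993133545) [[261.9602  238.59737]
 [267.1195  161.208  ]
 [302.62836 163.57524]
 [297.46906 240.96461]]
[ 0.57768078 -0.30063048  0.06      ] [0.06990824 0.03005778 0.07003628]
98.02715593465723
8.777281851527702
[ 0.57910551 -0.29827793  0.06      ] [0.07014895 0.03016128 0.07027743]
98.02715593465719
8.777281851527754
```

View pics/w1c.png

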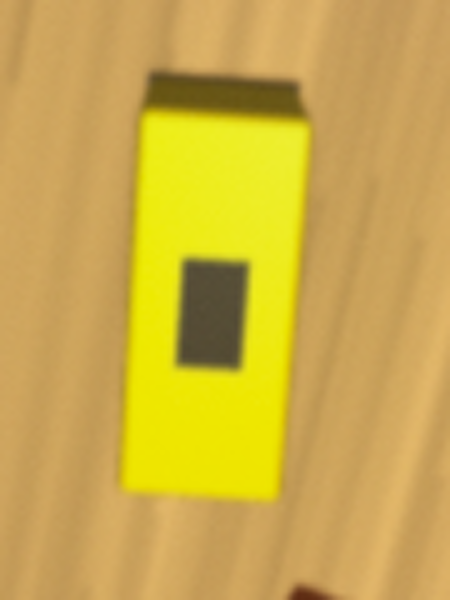

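Run:
```python
from h import *
show()
rel([.5777,-.3003,.10],8.7);rel([.5777,-.3003,.04],8.7)
```

```text
t 2.60 p [ 0.578  -0.3014  0.2094] yaw 12.71 tilt [-0.0021  0.0003] F [0.6 0.4 0.7] op 0.0854 q [-0.14  0.43  0.74  1.53 -0.3   1.29  0.86]
travel [ 1.000e-04 -1.100e-03  1.094e-01] rot [-0.0007  0.002   0.07  ]
travel [ 0.0002 -0.001   0.1694] rot [-0.0007  0.002   0.07  ]
```

Call:
send_rows(targets=[{"travel": [0, -0.001, 0.05], "rotation": [0, 0, 0.07], "jaw": 0}, {"travel": [0, -0.001, 0.1], "rotation": [0, 0, 0.07], "jaw": 0}, {"travel": [0, -0.001, 0.13], "rotation": [0, 0, 0.07], "jaw": 0.0}, {"travel": [0, -0.001, 0.155], "rotation": [0, 0, 0.07], "jaw": 0.1}, {"travel": [0, -0.001, 0.168], "rotation": [0, 0, 0.07], "jaw": 0.2}, {"travel": [0, -0.001, 0.169], "rotation": [0, 0, 0.07], "jaw": 0.3}, {"travel": [0, -0.001, 0.169], "rotation": [0, 0, 0.07], "jaw": 0.4}])

```text
t: 3.3
tcp_pos: [0.5803, -0.2978, 0.0429]
orientation: [0.997, 0.078, 0.001, -0.0]
wrist_force: [-0.1, 0.2, 0.7]
opening: 0.0516
```

Run:
```python
from h import *
show()
rel([.5777,-.3003,.04],8.7)
```

```text
t 3.30 p [ 0.5803 -0.2978  0.0429] yaw 8.98 tilt [0.0018 0.0004] F [-0.1  0.2  0.7] op 0.0516 q [-0.09  0.59  0.67  1.69 -0.42  1.01  0.88]
travel [-0.003   0.002   0.0029] rot [-0.0002 -0.0018  0.0049]
```

Call:
send_rows(targets=[{"travel": [-0.002, 0.001, 0.001], "rotation": [0, 0, 0], "jaw": 0.4}, {"travel": [-0.002, 0.001, 0.001], "rotation": [0, 0, 0], "jaw": 0.7}, {"travel": [-0.002, 0.001, 0.001], "rotation": [0, 0, 0], "jaw": 1}, {"travel": [-0.002, 0.001, 0.001], "rotation": [0, 0, 0], "jaw": 1}, {"travel": [-0.002, 0.001, 0.001], "rotation": [0, 0, 0], "jaw": 1}, {"travel": [-0.002, 0.001, 0.001], "rotation": [0, 0, 0], "jaw": 1}], grip_force=35)

```text
t: 3.9
tcp_pos: [0.5781, -0.2998, 0.0419]
orientation: [0.997, 0.078, 0.001, -0.0]
wrist_force: [-0.5, -0.1, 5.9]
opening: 0.0297
```

Run:
```python
from h import *
show()
p,r,s=st();x,y,_=p
rel([x,y,.14],8.7)
```

```text
t 3.90 p [ 0.5781 -0.2998  0.0419] yaw 8.92 tilt [0.002  0.0003] F [-0.5 -0.1  5.9] op 0.0297 q [-0.09  0.59  0.67  1.69 -0.42  1.01  0.88]
travel [ 0.0002  0.     -0.0981] rot [ 0.     -0.002   0.0039]
```

Call:
send_rows(targets=[{"travel": [0, 0, -0.03], "rotation": [0, 0, 0], "jaw": 1}, {"travel": [0, 0, -0.08], "rotation": [0, 0, 0], "jaw": 1}, {"travel": [0, 0, -0.12], "rotation": [0, 0, 0], "jaw": 1}, {"travel": [0, 0, -0.14], "rotation": [0, 0, 0], "jaw": 1}])

```text
t: 4.3
tcp_pos: [0.5786, -0.3005, 0.1851]
orientation: [0.997, 0.078, 0.003, 0.001]
wrist_force: [0.1, -1.0, -0.7]
opening: 0.0297
```

Run:
```python
from h import *
show()
rel([.556,.03,.19],-1.2)
```

```text
t 4.30 p [ 0.5786 -0.3005  0.1851] yaw 8.91 tilt [ 0.0051 -0.0009] F [ 0.1 -1.  -0.7] op 0.0297 q [-0.15  0.45  0.75  1.57 -0.32  1.24  0.81]
travel [ 0.0289 -0.33   -0.0053] rot [ 0.0012 -0.0051  0.1764]
```

Call:
send_rows(targets=[{"travel": [0.029, -0.33, -0.005], "rotation": [0, -0.001, 0.176], "jaw": 1}, {"travel": [0.029, -0.33, -0.005], "rotation": [0, -0.001, 0.176], "jaw": 1}, {"travel": [0.029, -0.33, -0.005], "rotation": [0, -0.001, 0.176], "jaw": 1}, {"travel": [0.029, -0.33, -0.005], "rotation": [0, -0.001, 0.176], "jaw": 1}, {"travel": [0.029, -0.33, -0.005], "rotation": [0, -0.001, 0.176], "jaw": 1}, {"travel": [0.029, -0.33, -0.005], "rotation": [0, -0.001, 0.176], "jaw": 1}, {"travel": [0.029, -0.33, -0.005], "rotation": [0, -0.001, 0.176], "jaw": 1}, {"travel": [0.029, -0.33, -0.005], "rotation": [0, -0.001, 0.176], "jaw": 1}, {"travel": [0.029, -0.33, -0.005], "rotation": [0, -0.001, 0.176], "jaw": 1}])

```text
t: 5.2
tcp_pos: [0.5549, 0.0317, 0.1862]
orientation: [1.0, -0.009, -0.0, -0.0]
wrist_force: [-1.1, -1.2, -0.8]
opening: 0.0296
```

Run:
```python
from h import *
import pickle
show();p,r,s=st()
f=grab_frame("wrist");save(f,"w2.png");pickle.dump((f,p,r.as_quat()),open("w2.pkl","wb"))
f=grab_frame("scene")
cv2.imwrite("pics/s2.png",cv2.resize(f["color"][120:300,220:420],None,fx=4,fy=4,interpolation=cv2.INTER_CUBIC)[:600])
show()
```

```text
t 5.20 p [0.5549 0.0317 0.1862] yaw -1.04 tilt [-0.0002  0.0008] F [-1.1 -1.2 -0.8] op 0.0296 q [-0.76  0.21  0.71  1.8  -0.15  1.18 -0.02]
t 5.30 p [0.555  0.0296 0.1861] yaw -1.25 tilt [-0.0002  0.0003] F [ 0.2  0.2 -1.9] op 0.0299 q [-0.76  0.21  0.72  1.8  -0.15  1.18 -0.02]
```

View pics/w2.png

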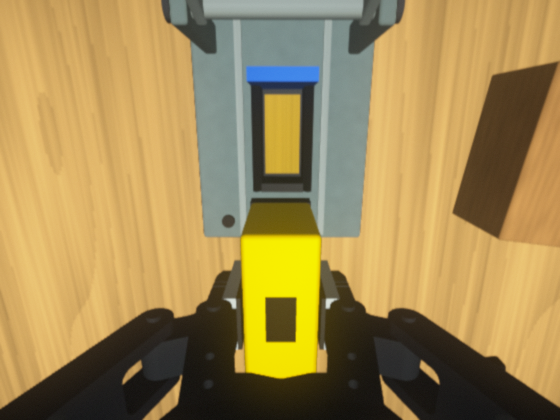

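View pics/s2.png

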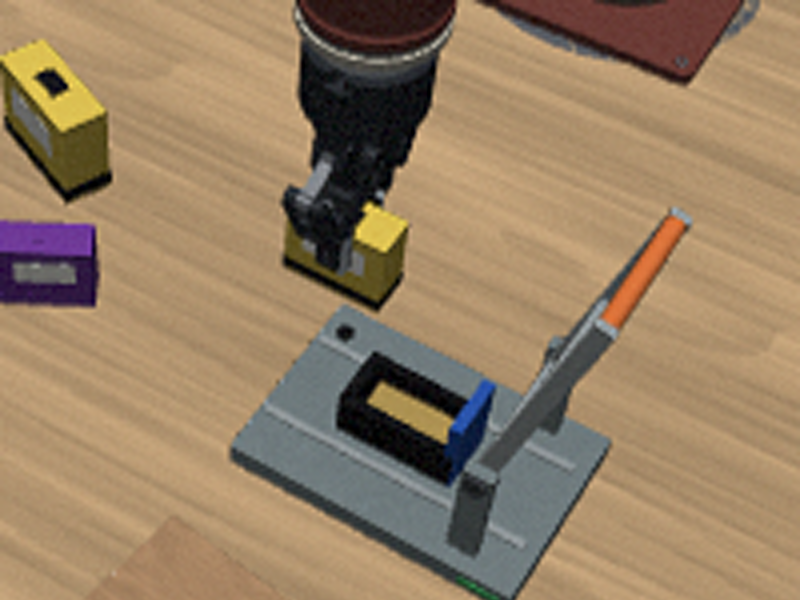

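Run:
```python
from wf import *
f,p,r=load("w2.pkl")
cv2.imwrite("pics/w2c.png",cv2.resize(f["color"][0:245,185:385],None,fx=4,fy=4,interpolation=cv2.INTER_CUBIC)[220:820])
cv2.imwrite("pics/w2d.png",cv2.resize(f["color"][55:205,230:330],None,fx=6,fy=6,interpolation=cv2.INTER_CUBIC)[:600])
```

```text
(no output)
```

View pics/w2c.png

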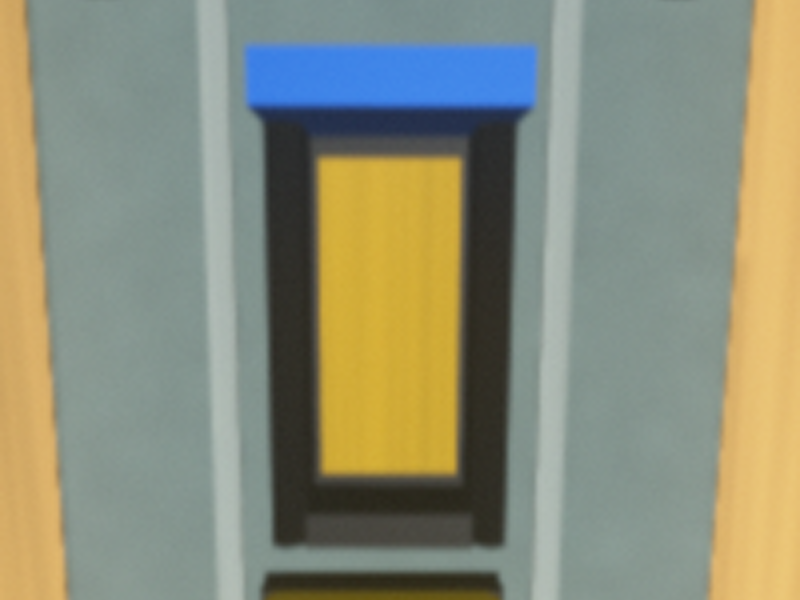

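View pics/w2d.png

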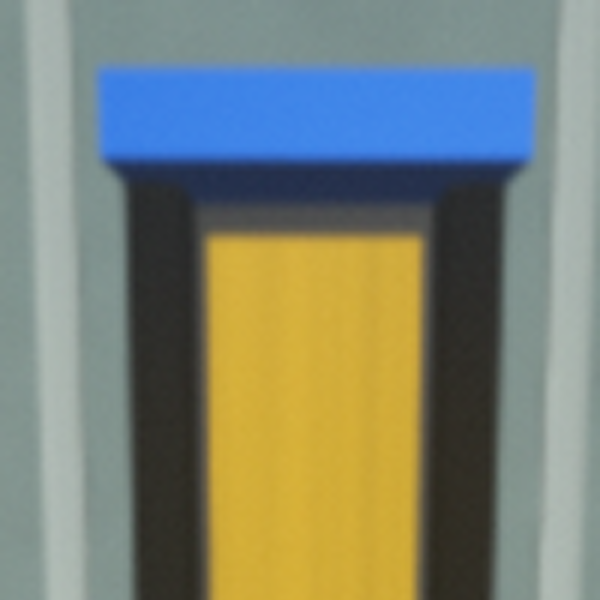

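Run:
```python
from wf import *
f,p,r=load("w2.pkl")
D=lambda l:(np.array(l,float)+.5)/6-.5+[230,55]
C=lambda l:(np.array(l,float)+[.5,220.5])/4-.5+[185,0]
def pr(n,uv,z): 
    P=wray(f,p,r,uv,z);print(n,np.round(P[:,:2]*1e3,1).tolist());return P
pr("blue near/far",D([(100,162),(535,160),(98,68),(535,68)]),.085)
pr("-x wall out/in",C([(275,547),(503,547),(305,512),(475,512)]),.06)
pr("plate",C([(319,476),(459,476),(317,155),(462,155)]),.042)
pr("rails top/bot L",C([(212,0),(231,600),(568,0),(543,600)]),.022)
pr("base L R",C([(30,30),(65,560),(753,30),(712,560)]),.022)
# cartridge top in hand
pr("cart",[(246,236),(318,236),(246,373)],p[2]-.0419+.06)
```

```text
blue near/far [[535.0, 129.1], [582.4, 128.4], [535.2, 138.5], [582.2, 137.6]]
-x wall out/in [[534.3, 50.2], [579.7, 49.4], [540.5, 57.2], [574.1, 56.6]]
plate [[542.5, 61.3], [571.9, 60.8], [544.2, 124.5], [572.6, 124.0]]
rails top/bot L [[522.9, 155.9], [520.1, 29.5], [595.4, 154.5], [592.4, 28.2]]
base L R [[485.2, 151.0], [482.5, 39.7], [633.4, 148.2], [631.1, 37.0]]
cart [[543.8, 65.5], [569.8, 65.1], [540.8, 5.1]]
```

Run:
```python
from wf import *
from scipy.optimize import least_squares
f,p,r=load("w2.pkl")
cv2.imwrite("pics/w2e.png",cv2.resize(f["color"][190:390,220:345],None,fx=4,fy=4,interpolation=cv2.INTER_CUBIC)[:600])
fs=grab_frame("side");show()
cv2.imwrite("pics/sd2.png",cv2.resize(fs["color"][100:300,200:400],None,fx=3,fy=3,interpolation=cv2.INTER_CUBIC))
```

```text
t 5.35 p [0.555  0.0293 0.1861] yaw -1.29 tilt [-0.0002  0.0004] F [ 0.1 -0.3 -0.7] op 0.0293 q [-0.76  0.21  0.72  1.8  -0.15  1.18 -0.02]
```

View pics/w2e.png

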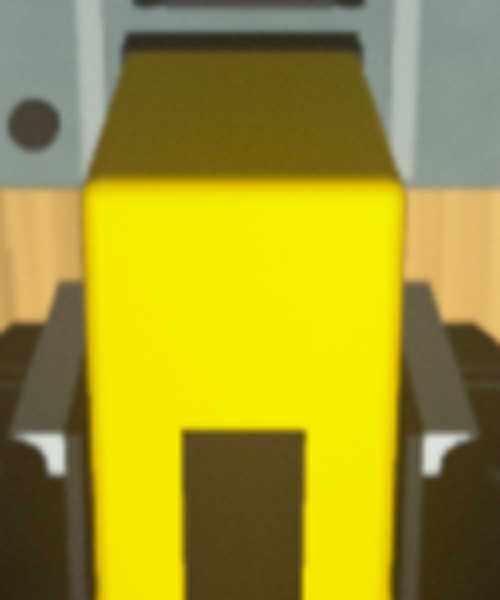

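View pics/sd2.png

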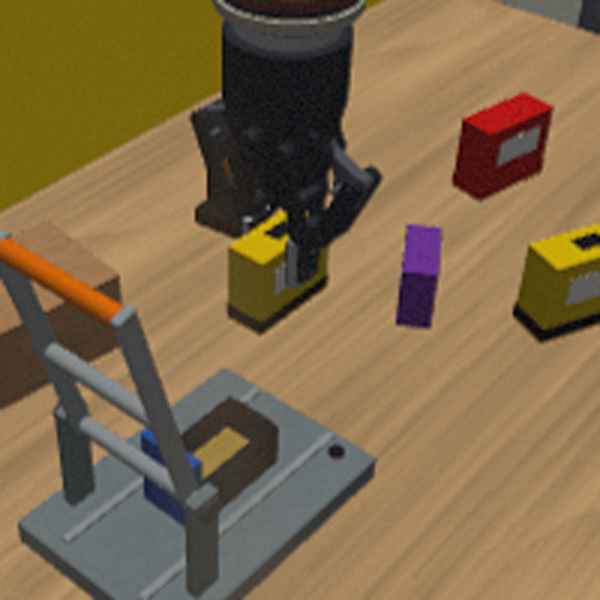

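Run:
```python
from wf import *
from scipy.optimize import least_squares
f,p,r=load("w2.pkl");M=f["mount"];K=f["camera_matrix"]
uv=(np.array([(86,182),(404,182),(125,35),(361,35)],float)+.5)/4-.5+[220,190]
# cart local in tool axes: x width, y length, z (down) ; origin underside centre
L=np.array([[-15,-35,-60],[15,-35,-60],[-15,-35,0],[15,-35,0]])/1e3
def pr(q):
    P=R.from_rotvec([q[3],0,q[4]]).apply(L)+q[:3]
    c=(P-M[:3,3])@M[:3,:3];u=c@K.T;return (u[:,:2]/u[:,2:]-uv).ravel()
for fix in (0,1):
    g=(lambda q:pr(q)) if not fix else (lambda q:pr(np.r_[q[:3],0,0]))
    s=least_squares(g,[0,0,.04]+[0,0]*(1-fix),x_scale=.01);print(np.round(s.x,4),np.round(s.fun,2))
```

```text
[ 0.0008  0.0026  0.0441 -0.0115  0.0003] [-1.08  0.03  0.7   0.03  2.28 -0.05 -1.72 -0.05]
[0.0008 0.0025 0.0455] [-0.71  0.51  0.33  0.49  2.42 -0.73 -1.86 -0.74]
```

Run:
```python
from h import *
show()
rel([.557,.08,.186],-1.3);rel([.557,.08,.115],-1.3);
```

```text
t 5.35 p [0.555  0.0293 0.1861] yaw -1.29 tilt [-0.0002  0.0004] F [ 0.1 -0.3 -0.7] op 0.0293 q [-0.76  0.21  0.72  1.8  -0.15  1.18 -0.02]
travel [ 0.0008 -0.0507  0.0001] rot [-0.0004  0.0002  0.0002]
travel [ 0.0008 -0.0507  0.0711] rot [-0.0004  0.0002  0.0002]
```

Call:
send_rows(targets=[{"travel": [0.001, -0.025, 0.0], "rotation": [0, 0, 0], "jaw": 1}, {"travel": [0.001, -0.051, 0.0], "rotation": [0, 0, 0], "jaw": 1}, {"travel": [0.001, -0.051, 0.035], "rotation": [0, 0, 0], "jaw": 1}, {"travel": [0.001, -0.051, 0.06], "rotation": [0, 0, 0], "jaw": 1}, {"travel": [0.001, -0.051, 0.071], "rotation": [0, 0, 0], "jaw": 1}, {"travel": [0.001, -0.051, 0.071], "rotation": [0, 0, 0], "jaw": 1}, {"travel": [0.001, -0.051, 0.071], "rotation": [0, 0, 0], "jaw": 1}])

```text
t: 6.05
tcp_pos: [0.5577, 0.0812, 0.116]
orientation: [1.0, -0.011, 0.0, -0.0]
wrist_force: [-0.2, -0.8, -1.0]
opening: 0.0293
```

Run:
```python
from h import *
import pickle
show();p,r,s=st()
f=grab_frame("wrist");save(f,"w3.png");pickle.dump((f,p,r.as_quat()),open("w3.pkl","wb"))
```

```text
t 6.05 p [0.5577 0.0812 0.116 ] yaw -1.23 tilt [0.0005 0.0006] F [-0.2 -0.8 -1. ] op 0.0293 q [-0.79  0.31  0.67  1.86 -0.22  1.05 -0.06]
```

View pics/w3.png

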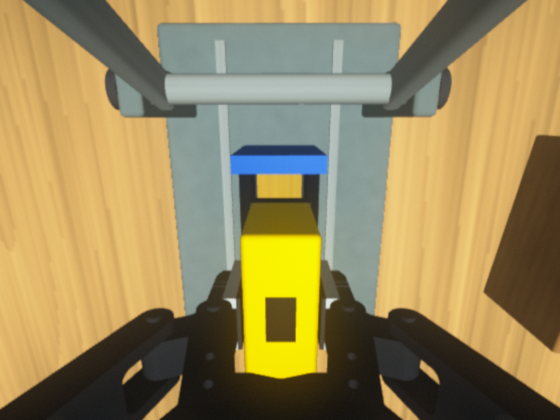

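Call:
send_rows(targets=[{"travel": [-0.0005, -0.006, 0.001], "rotation": [0, 0, 0], "jaw": 1}, {"travel": [-0.0005, -0.011, 0.001], "rotation": [0, 0, 0], "jaw": 1}, {"travel": [-0.0005, -0.012, 0.001], "rotation": [0, 0, 0], "jaw": 1}, {"travel": [-0.0005, -0.012, 0.001], "rotation": [0, 0, 0], "jaw": 1}])

```text
t: 6.5
tcp_pos: [0.5568, 0.0947, 0.1143]
orientation: [1.0, -0.01, -0.0, -0.0]
wrist_force: [-1.4, 0.9, -1.3]
opening: 0.0296
```

Call:
send_rows(targets=[{"travel": [0, -0.0005, 0], "rotation": [0, 0, 0], "jaw": 1}, {"travel": [0, -0.001, 0], "rotation": [0, 0, 0], "jaw": 1}, {"travel": [0, -0.001, 0], "rotation": [0, 0, 0], "jaw": 1}])

```text
t: 6.8
tcp_pos: [0.5567, 0.0951, 0.114]
orientation: [1.0, -0.01, -0.0, -0.0]
wrist_force: [-0.6, 0.2, -0.8]
opening: 0.0298
```

Call:
send_rows(targets=[{"travel": [0, -0.0005, 0], "rotation": [0, 0, 0], "jaw": 1}, {"travel": [0, -0.001, 0], "rotation": [0, 0, 0], "jaw": 1}, {"travel": [0, -0.001, 0], "rotation": [0, 0, 0], "jaw": 1}])

```text
t: 7.1
tcp_pos: [0.5567, 0.0954, 0.1141]
orientation: [1.0, -0.01, -0.0, 0.0]
wrist_force: [-0.0, -3.2, -0.6]
opening: 0.0297
```

Call:
send_rows(targets=[{"travel": [0, -0.0005, 0], "rotation": [0, 0, 0], "jaw": 1}, {"travel": [0, -0.001, 0], "rotation": [0, 0, 0], "jaw": 1}, {"travel": [0, -0.001, 0], "rotation": [0, 0, 0], "jaw": 1}])

```text
t: 7.4
tcp_pos: [0.5567, 0.0955, 0.1141]
orientation: [1.0, -0.011, -0.0, 0.0]
wrist_force: [-1.5, -6.5, 2.1]
opening: 0.0295
```

Call:
send_rows(targets=[{"travel": [0.0003, 0.0015, 0], "rotation": [0, 0, 0], "jaw": 1}, {"travel": [0.0003, 0.0028, 0], "rotation": [0, 0, 0], "jaw": 1}, {"travel": [0.0003, 0.0028, 0], "rotation": [0, 0, 0], "jaw": 1}, {"travel": [0.0003, 0.0028, 0], "rotation": [0, 0, 0], "jaw": 1}])

```text
t: 7.8
tcp_pos: [0.5571, 0.0947, 0.114]
orientation: [1.0, -0.01, -0.0, -0.001]
wrist_force: [1.0, 0.2, -1.4]
opening: 0.0296
```

Call:
send_rows(targets=[{"travel": [0, 0.0006, 0.005], "rotation": [0, 0, 0], "jaw": 1}, {"travel": [0, 0.0006, 0.01], "rotation": [0, 0, 0], "jaw": 1}, {"travel": [0, 0.0006, 0.01], "rotation": [0, 0, 0], "jaw": 1}, {"travel": [0, 0.0006, 0.01], "rotation": [0, 0, 0], "jaw": 1}])

```text
t: 8.2
tcp_pos: [0.5568, 0.0936, 0.1037]
orientation: [1.0, -0.01, -0.0, -0.0]
wrist_force: [1.3, -0.0, -1.4]
opening: 0.0296
```

Call:
send_rows(targets=[{"travel": [0, -0.0005, 0.0], "rotation": [0, 0, 0], "jaw": 1}, {"travel": [0, -0.0005, 0.002], "rotation": [0, 0, 0], "jaw": 1}, {"travel": [0, -0.0005, 0.003], "rotation": [0, 0, 0], "jaw": 1}, {"travel": [0, -0.0005, 0.003], "rotation": [0, 0, 0], "jaw": 1}])

```text
t: 8.6
tcp_pos: [0.5569, 0.0941, 0.1009]
orientation: [1.0, -0.01, -0.0, -0.0]
wrist_force: [-0.5, -0.8, -0.2]
opening: 0.0295
```

Call:
send_rows(targets=[{"travel": [0, 0, 0.002], "rotation": [0, 0, 0], "jaw": 1}, {"travel": [0, 0, 0.003], "rotation": [0, 0, 0], "jaw": 1}, {"travel": [0, 0, 0.003], "rotation": [0, 0, 0], "jaw": 1}])

```text
t: 8.9
tcp_pos: [0.5569, 0.0941, 0.0978]
orientation: [1.0, -0.01, -0.0, -0.0]
wrist_force: [-0.3, -0.2, -0.8]
opening: 0.0294
```

Call:
send_rows(targets=[{"travel": [0, 0, 0.002], "rotation": [0, 0, 0], "jaw": 1}, {"travel": [0, 0, 0.004], "rotation": [0, 0, 0], "jaw": 1}, {"travel": [0, 0, 0.005], "rotation": [0, 0, 0], "jaw": 1}, {"travel": [0, 0, 0.005], "rotation": [0, 0, 0], "jaw": 1}])

```text
t: 9.3
tcp_pos: [0.5569, 0.0941, 0.0928]
orientation: [1.0, -0.01, -0.0, -0.0]
wrist_force: [0.6, -0.5, -0.4]
opening: 0.0296
```

Call:
send_rows(targets=[{"travel": [0, 0, 0.002], "rotation": [0, 0, 0], "jaw": 1}, {"travel": [0, 0, 0.004], "rotation": [0, 0, 0], "jaw": 1}, {"travel": [0, 0, 0.004], "rotation": [0, 0, 0], "jaw": 1}])

```text
t: 9.6
tcp_pos: [0.5568, 0.0942, 0.0887]
orientation: [1.0, -0.01, -0.0, -0.0]
wrist_force: [-0.3, -0.1, 0.2]
opening: 0.0295
```

Call:
send_rows(targets=[{"travel": [0, 0, 0.001], "rotation": [0, 0, 0], "jaw": 1}, {"travel": [0, 0, 0.0015], "rotation": [0, 0, 0], "jaw": 1}, {"travel": [0, 0, 0.0015], "rotation": [0, 0, 0], "jaw": 1}])

```text
t: 9.9
tcp_pos: [0.557, 0.0942, 0.0875]
orientation: [1.0, -0.01, -0.0, -0.0]
wrist_force: [-1.0, -0.4, -1.1]
opening: 0.0292
```

Call:
send_rows(targets=[{"travel": [0, 0, 0.001], "rotation": [0, 0, 0], "jaw": 1}, {"travel": [0, 0, 0.001], "rotation": [0, 0, 0], "jaw": 1}, {"travel": [0, 0, 0.001], "rotation": [0, 0, 0], "jaw": 1}])

```text
t: 10.2
tcp_pos: [0.557, 0.0942, 0.0865]
orientation: [1.0, -0.01, -0.0, -0.0]
wrist_force: [-0.9, 0.3, -0.8]
opening: 0.0295
```

Call:
send_rows(targets=[{"travel": [0, 0, 0.001], "rotation": [0, 0, 0], "jaw": 1}, {"travel": [0, 0, 0.001], "rotation": [0, 0, 0], "jaw": 1}, {"travel": [0, 0, 0.001], "rotation": [0, 0, 0], "jaw": 1}])

```text
t: 10.5
tcp_pos: [0.557, 0.0941, 0.0855]
orientation: [1.0, -0.01, -0.0, -0.0]
wrist_force: [0.7, 1.0, -1.1]
opening: 0.0296
```

Call:
send_rows(targets=[{"travel": [0, 0, 0.001], "rotation": [0, 0, 0], "jaw": 1}, {"travel": [0, 0, 0.001], "rotation": [0, 0, 0], "jaw": 1}, {"travel": [0, 0, 0.001], "rotation": [0, 0, 0], "jaw": 1}])

```text
t: 10.8
tcp_pos: [0.557, 0.0942, 0.0845]
orientation: [1.0, -0.01, -0.0, -0.0]
wrist_force: [-0.3, -0.6, -0.9]
opening: 0.0295
```

Call:
send_rows(targets=[{"travel": [0, 0, 0.001], "rotation": [0, 0, 0], "jaw": 1}, {"travel": [0, 0, 0.001], "rotation": [0, 0, 0], "jaw": 1}, {"travel": [0, 0, 0.001], "rotation": [0, 0, 0], "jaw": 1}])

```text
t: 11.1
tcp_pos: [0.5571, 0.0942, 0.0838]
orientation: [1.0, -0.01, -0.0, -0.0]
wrist_force: [-1.7, -0.2, 3.2]
opening: 0.0293
```

Call:
send_rows(targets=[{"travel": [0, 0, 0.0005], "rotation": [0, 0, 0], "jaw": 1}, {"travel": [0, 0, 0.0005], "rotation": [0, 0, 0], "jaw": 1}, {"travel": [0, 0, 0.0005], "rotation": [0, 0, 0], "jaw": 1}])

```text
t: 11.4
tcp_pos: [0.5571, 0.0942, 0.0832]
orientation: [1.0, -0.01, -0.0, -0.0]
wrist_force: [-0.4, 0.4, 4.6]
opening: 0.0297
```

Call:
send_rows(targets=[{"travel": [0, 0, -0.0004], "rotation": [0, 0, 0], "jaw": 1}, {"travel": [0, 0, -0.0004], "rotation": [0, 0, 0], "jaw": 0.6}, {"travel": [0, 0, -0.0004], "rotation": [0, 0, 0], "jaw": 0.4}, {"travel": [0, 0, -0.0004], "rotation": [0, 0, 0], "jaw": 0.3}, {"travel": [0, 0, -0.0004], "rotation": [0, 0, 0], "jaw": 0.3}, {"travel": [0, 0, -0.02], "rotation": [0, 0, 0], "jaw": 0.3}, {"travel": [0, 0, -0.05], "rotation": [0, 0, 0], "jaw": 0.3}, {"travel": [0, 0.02, -0.09], "rotation": [0, 0, 0], "jaw": 0.3}])

```text
t: 12.2
tcp_pos: [0.5555, 0.0766, 0.1725]
orientation: [1.0, -0.008, -0.002, -0.0]
wrist_force: [1.5, 1.2, 0.4]
opening: 0.0597
```

Run:
```python
from h import *
import pickle
show();p,r,s=st()
f=grab_frame("wrist");save(f,"w4.png");pickle.dump((f,p,r.as_quat()),open("w4.pkl","wb"))
f=grab_frame("side");d={"side":f}
cv2.imwrite("pics/sd4.png",cv2.resize(f["color"][150:320,190:350],None,fx=3.5,fy=3.5,interpolation=cv2.INTER_CUBIC))
```

```text
t 12.20 p [0.5555 0.0766 0.1725] yaw -0.91 tilt [-0.0033  0.0002] F [1.5 1.2 0.4] op 0.0597 q [-0.81  0.24  0.69  1.81 -0.16  1.16 -0.08]
```

View pics/w4.png

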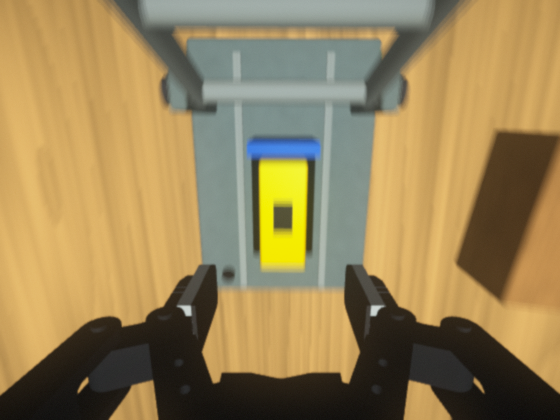

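View pics/sd4.png

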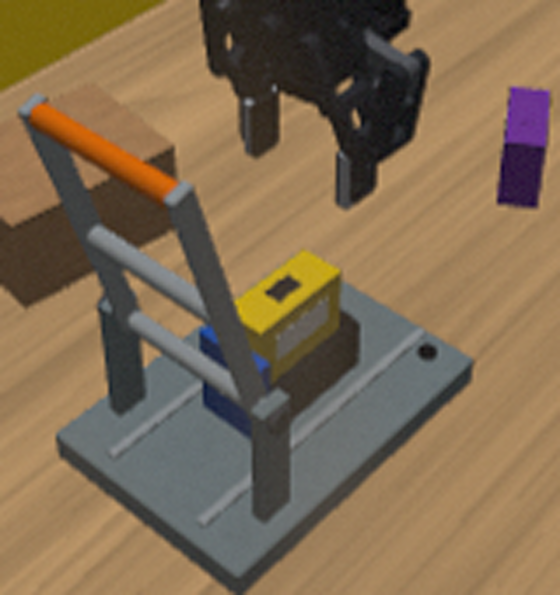

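Run:
```python
from wf import *
f,p,r=load("w2.pkl")
print(wray(f,p,r,[(206,236.5),(360,236.5)],.022))
f,p,r=load("w3.pkl")
P=wray(f,p,r,[(159,24),(399,24)],.022);print(P,np.linalg.norm(P[1]-P[0]))
f,p,r=load("w4.pkl")
print(wray(f,p,r,[(188,39),(382,39),(203,288),(364,288)],.022))
```

```text
[[ 0.48375466 -0.00127263  0.022     ]
 [ 0.63077549 -0.00397451  0.022     ]]
[[0.48771323 0.21148298 0.022     ]
 [0.63285754 0.20831602 0.022     ]] 0.14517885498600913
[[ 0.48677409  0.20991718  0.022     ]
 [ 0.63559748  0.20737713  0.022     ]
 [ 0.48007434 -0.00409488  0.022     ]
 [ 0.6341536  -0.00629206  0.022     ]]
```

Run:
```python
from h import *
show()
rel([.556,.1,.37],44);rel([.56,.205,.365],88.7)
```

```text
t 12.30 p [0.5594 0.0715 0.178 ] yaw -1.34 tilt [0.0069 0.0022] F [ 0.2 -1.7  0.1] op 0.0598 q [-0.81  0.23  0.69  1.8  -0.16  1.16 -0.08]
travel [-0.0028 -0.0289 -0.192 ] rot [ 5.000e-04 -7.400e-03 -7.913e-01]
travel [-0.0013 -0.1339 -0.1867] rot [ 0.0036 -0.0072 -1.5714]
```

Call:
send_rows(targets=[{"travel": [-0.001, 0, -0.05], "rotation": [0, 0, -0.14], "jaw": 0}, {"travel": [-0.001, 0, -0.1], "rotation": [0, 0, -0.28], "jaw": 0}, {"travel": [-0.001, 0, -0.15], "rotation": [0, 0, -0.42], "jaw": 0}, {"travel": [-0.001, 0, -0.187], "rotation": [0, 0, -0.56], "jaw": 0}, {"travel": [-0.001, -0.04, -0.187], "rotation": [0, 0, -0.7], "jaw": 0}, {"travel": [-0.001, -0.08, -0.187], "rotation": [0, 0, -0.84], "jaw": 0}, {"travel": [-0.001, -0.11, -0.187], "rotation": [0, 0, -0.98], "jaw": 0}, {"travel": [-0.001, -0.134, -0.187], "rotation": [0, 0, -1.12], "jaw": 0}, {"travel": [-0.001, -0.134, -0.187], "rotation": [0, 0, -1.26], "jaw": 0}, {"travel": [-0.001, -0.134, -0.187], "rotation": [0, 0, -1.4], "jaw": 0}])

```text
t: 13.3
tcp_pos: [0.5581, 0.2093, 0.3591]
orientation: [0.769, 0.639, -0.001, -0.0]
wrist_force: [0.6, -1.5, 0.1]
opening: 0.0853
```

Run:
```python
from h import *
show()
rel([.56,.205,.365],88.7)
```

```text
t 13.30 p [0.5581 0.2093 0.3591] yaw 79.50 tilt [-0.0015  0.    ] F [ 0.6 -1.5  0.1] op 0.0853 q [-0.85  0.2   0.5   1.43 -0.09  1.54  1.03]
travel [-0.0039  0.0026 -0.0059] rot [-1.500e-03  1.000e-04 -1.605e-01]
```

Call:
send_rows(targets=[{"travel": [-0.004, 0.002, -0.005], "rotation": [0, 0, -0.14], "jaw": 0}, {"travel": [-0.004, 0.002, -0.005], "rotation": [0, 0, -0.16], "jaw": 0}, {"travel": [-0.004, 0.002, -0.005], "rotation": [0, 0, -0.16], "jaw": 0}])

```text
t: 13.6
tcp_pos: [0.5596, 0.2037, 0.3647]
orientation: [0.719, 0.695, 0.0, -0.0]
wrist_force: [0.3, -0.2, 0.4]
opening: 0.0857
```

Run:
```python
from h import *
import pickle
show();p,r,s=st()
f=grab_frame("wrist");save(f,"w5.png");pickle.dump((f,p,r.as_quat()),open("w5.pkl","wb"))
show()
```

```text
t 13.60 p [0.5596 0.2037 0.3647] yaw 88.04 tilt [-0.0007  0.0007] F [ 0.3 -0.2  0.4] op 0.0857 q [-0.83  0.19  0.49  1.43 -0.09  1.54  1.19]
t 13.65 p [0.5595 0.2038 0.3647] yaw 88.03 tilt [-0.0008  0.0006] F [ 0.4  0.7 -1. ] op 0.0851 q [-0.83  0.19  0.49  1.43 -0.09  1.54  1.19]
```

View pics/w5.png

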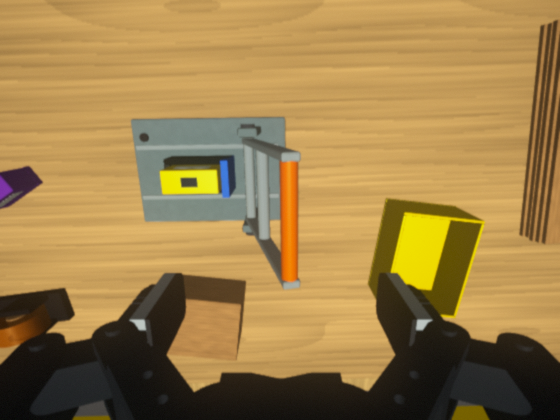

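Run:
```python
from wf import *
f,p,r=load("w5.pkl")
im=f["color"];hsv=cv2.cvtColor(im,cv2.COLOR_BGR2HSV)
m=cv2.inRange(hsv,(4,150,120),(17,255,255));m[:,:265]=0;m[:,315:]=0;m[:140]=0;m[300:]=0
ys,xs=np.nonzero(m);print(ys.min(),ys.max(),[(v,xs[ys==v].min(),xs[ys==v].max()) for v in(170,200,230,260,275)])
rc=cv2.minAreaRect(np.c_[xs,ys].astype(np.float32));print(rc)
for z in(.255,.266,.275):
    P=wray(f,p,r,[(xs[ys==170].mean(),ys.min()-.5),(xs[ys==275].mean(),ys.max()+.5)],z);print(z,P[:,:2].round(4).tolist(),np.linalg.norm(P[0]-P[1]),P.mean(0)[:2])
    for v in(180,260):
        w=xs[ys==v];Q=wray(f,p,r,[(w.min()-.5,v),(w.max()+.5,v)],z);print("  w",np.linalg.norm(Q[0]-Q[1]),Q.mean(0))
```

```text
161 281 [(170, np.int64(280), np.int64(298)), (200, np.int64(280), np.int64(298)), (230, np.int64(280), np.int64(298)), (260, np.int64(281), np.int64(298)), (275, np.int64(281), np.int64(297))]
((288.9999694824219, 220.99996948242188), (119.99998474121094, 17.999996185302734), 90.0)
0.255 [[0.5167, 0.2122], [0.6142, 0.2096]] 0.09751407549289966 [0.56542158 0.21089266]
  w 0.014020655399772965 [0.5309713  0.21182478 0.255     ]
  w 0.014301926157578398 [0.59520083 0.21048413 0.255     ]
0.266 [[0.5153, 0.212], [0.6083, 0.2095]] 0.09301990004461681 [0.56180237 0.21072177]
  w 0.013374479091911797 [0.52893982 0.21161093 0.266     ]
  w 0.013642786796664039 [0.59020917 0.21033207 0.266     ]
0.275 [[0.5142, 0.2118], [0.6035, 0.2094]] 0.08934284740511264 [0.5588412  0.21058195]
  w 0.012845789385479976 [0.52727769 0.21143596 0.275     ]
  w 0.013103490955915927 [0.58612509 0.21020766 0.275     ]
```

Run:
```python
from h import *
rel([.560,.210,.263],88.6)
```

```text
travel [0.0062 0.0003 0.1017] rot [-0.0009 -0.0006 -0.01  ]
```

Call:
send_rows(targets=[{"travel": [0.006, 0, 0.04], "rotation": [0, 0, -0.01], "jaw": 0}, {"travel": [0.006, 0, 0.075], "rotation": [0, 0, -0.01], "jaw": 0}, {"travel": [0.006, 0, 0.1], "rotation": [0, 0, -0.01], "jaw": 0}, {"travel": [0.006, 0, 0.102], "rotation": [0, 0, -0.01], "jaw": 0.3}, {"travel": [0.006, 0, 0.102], "rotation": [0, 0, -0.01], "jaw": 0.5}, {"travel": [0.006, 0, 0.102], "rotation": [0, 0, -0.01], "jaw": 0.7}], grip_force=25)

```text
t: 14.25
tcp_pos: [0.5605, 0.21, 0.2648]
orientation: [0.715, 0.699, 0.001, -0.0]
wrist_force: [0.2, -0.2, 0.2]
opening: 0.0439
```

Run:
```python
from h import *
show()
f=grab_frame("wrist");save(f,"w6.png")
```

```text
t 14.25 p [0.5605 0.21   0.2648] yaw 88.75 tilt [0.0016 0.0017] F [ 0.2 -0.2  0.2] op 0.0439 q [-0.83  0.23  0.47  1.59 -0.11  1.35  1.21]
```

View pics/w6.png

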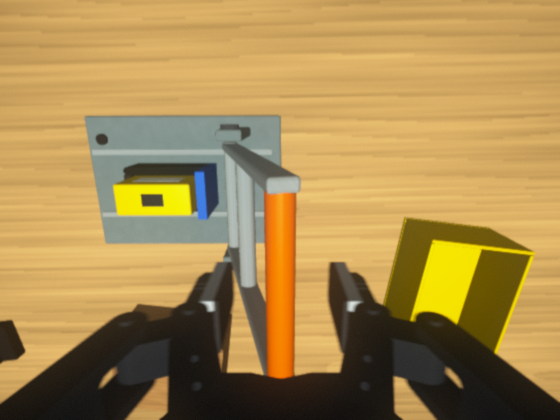

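Call:
send_rows(targets=[{"travel": [0, 0, 0.002], "rotation": [0, 0, 0], "jaw": 1}, {"travel": [0, 0, 0.002], "rotation": [0, 0, 0], "jaw": 1}, {"travel": [0, 0, 0.002], "rotation": [0, 0, 0], "jaw": 1}, {"travel": [0, 0, 0.002], "rotation": [0, 0, 0], "jaw": 1}, {"travel": [0, 0, 0.002], "rotation": [0, 0, 0], "jaw": 1}], grip_force=30)

```text
t: 14.8
tcp_pos: [0.5602, 0.2098, 0.262]
orientation: [0.714, 0.7, 0.001, -0.0]
wrist_force: [-0.8, -0.2, 6.9]
opening: 0.0118
```

```bash
cat > arc.py <<'E'
from h import *
import sys
yh,zh,xh,dz=float(sys.argv[1]),.101,.559,float(sys.argv[2])
show();p,r,s=st()
th0=np.arctan2(p[2]+dz-zh,yh-p[1]);print("th",th0,"rad",np.hypot(p[2]+dz-zh,yh-p[1]))
a=float(sys.argv[3]);n=int(sys.argv[4])
# relative travel along arc from present angle; travel in tool axes
for k in range(1,n+1):
    t=th0-a*k
    d=np.array([.0227*.17*(np.cos(th0)-np.cos(t)),.17*(np.cos(th0)-np.cos(t)),.17*(np.sin(t)-np.sin(th0))])
    print(round(t,3),np.round(r.inv().apply(d),4))
E
python3 arc.py .168 .005 .05 10
```

```text
t 14.80 p [0.5602 0.2098 0.262 ] yaw 88.80 tilt [0.0009 0.0014] F [-0.8 -0.2  6.9] op 0.0118 q [-0.83  0.23  0.47  1.59 -0.11  1.34  1.21]
th 1.8177495498593323 rad 0.1711437584788519
1.768 [-0.0083 -0.     -0.0019]
1.718 [-0.0167 -0.     -0.0033]
1.668 [-0.0251 -0.     -0.0044]
1.618 [-0.0336 -0.0001 -0.005 ]
1.568 [-0.0421 -0.0001 -0.0052]
1.518 [-0.0506 -0.0001 -0.005 ]
1.468 [-0.0591 -0.0001 -0.0043]
1.418 [-0.0675 -0.0001 -0.0033]
1.368 [-0.0759 -0.0001 -0.0018]
1.318 [-0.0841 -0.0001  0.0001]
```

Call:
send_rows(targets=[{"travel": [-0.004, 0, -0.001], "rotation": [0, 0, 0], "jaw": 1}, {"travel": [-0.008, 0, -0.002], "rotation": [0, 0, 0], "jaw": 1}, {"travel": [-0.017, 0, -0.0033], "rotation": [0, 0, 0], "jaw": 1}, {"travel": [-0.025, 0, -0.0044], "rotation": [0, 0, 0], "jaw": 1}, {"travel": [-0.034, 0, -0.005], "rotation": [0, 0, 0], "jaw": 1}], grip_force=40)

```text
t: 15.3
tcp_pos: [0.5596, 0.1793, 0.2679]
orientation: [0.713, 0.701, 0.003, -0.001]
wrist_force: [-1.2, 9.5, 9.8]
opening: 0.0113
```

```bash
python3 arc.py .168 .005 .05 10
```

```text
t 15.30 p [0.5596 0.1793 0.2679] yaw 89.00 tilt [0.0028 0.0063] F [-1.2  9.5  9.8] op 0.0113 q [-0.8   0.2   0.49  1.61 -0.1   1.35  1.25]
th 1.6366722422897984 rad 0.17229946629516146
1.587 [-0.0085 -0.     -0.0004]
1.537 [-0.017  -0.0001 -0.0004]
1.487 [-0.0255 -0.0001  0.0001]
1.437 [-0.0339 -0.0002  0.0009]
1.387 [-0.0423 -0.0002  0.0022]
1.337 [-0.0507 -0.0003  0.0039]
1.287 [-0.0589 -0.0003  0.0061]
1.237 [-0.067  -0.0004  0.0086]
1.187 [-0.075  -0.0004  0.0115]
1.137 [-0.0828 -0.0005  0.0149]
```

Call:
send_rows(targets=[{"travel": [-0.0085, 0, -0.0015], "rotation": [0, 0, 0], "jaw": 1}, {"travel": [-0.017, 0, -0.002], "rotation": [0, 0, 0], "jaw": 1}, {"travel": [-0.0255, 0, -0.0018], "rotation": [0, 0, 0], "jaw": 1}, {"travel": [-0.034, 0, -0.001], "rotation": [0, 0, 0], "jaw": 1}, {"travel": [-0.042, 0, 0.0004], "rotation": [0, 0, 0], "jaw": 1}, {"travel": [-0.0505, 0, 0.002], "rotation": [0, 0, 0], "jaw": 1}])

```text
t: 15.9
tcp_pos: [0.5585, 0.1278, 0.2653]
orientation: [0.714, 0.701, 0.002, -0.001]
wrist_force: [1.2, 8.0, 8.9]
opening: 0.0115
```

```bash
python3 arc.py .168 .005 .05 10
```

```text
t 15.90 p [0.5585 0.1278 0.2653] yaw 88.94 tilt [0.002  0.0047] F [1.2 8.  8.9] op 0.0115 q [-0.75  0.17  0.52  1.65 -0.09  1.34  1.33]
th 1.33760388821888 rad 0.17402910879937752
1.288 [-0.0082 -0.      0.0021]
1.238 [-0.0163 -0.0001  0.0047]
1.188 [-0.0243 -0.0001  0.0076]
1.138 [-0.0321 -0.0002  0.0109]
1.088 [-0.0398 -0.0002  0.0147]
1.038 [-0.0472 -0.0002  0.0188]
0.988 [-0.0545 -0.0003  0.0232]
0.938 [-0.0615 -0.0003  0.0281]
0.888 [-0.0682 -0.0004  0.0332]
0.838 [-0.0747 -0.0004  0.0387]
```

Call:
send_rows(targets=[{"travel": [-0.0082, 0, 0.001], "rotation": [0, 0, 0], "jaw": 1}, {"travel": [-0.0163, 0, 0.003], "rotation": [0, 0, 0], "jaw": 1}, {"travel": [-0.0243, 0, 0.0055], "rotation": [0, 0, 0], "jaw": 1}, {"travel": [-0.032, 0, 0.009], "rotation": [0, 0, 0], "jaw": 1}, {"travel": [-0.04, 0, 0.0127], "rotation": [0, 0, 0], "jaw": 1}, {"travel": [-0.0472, 0, 0.017], "rotation": [0, 0, 0], "jaw": 1}])

```text
t: 16.5
tcp_pos: [0.5576, 0.0802, 0.2478]
orientation: [0.714, 0.7, 0.002, -0.001]
wrist_force: [1.6, 5.7, 5.6]
opening: 0.0112
```

```bash
python3 arc.py .167 .001 .05 10
```

```text
t 16.50 p [0.5576 0.0802 0.2478] yaw 88.92 tilt [0.0016 0.004 ] F [1.6 5.7 5.6] op 0.0112 q [-0.7   0.16  0.54  1.7  -0.09  1.3   1.41]
th 1.0394762442985817 rad 0.17138140514980388
0.989 [-0.0072 -0.      0.0045]
0.939 [-0.0142 -0.0001  0.0093]
0.889 [-0.021  -0.0001  0.0144]
0.839 [-0.0275 -0.0001  0.0199]
0.789 [-0.0337 -0.0002  0.0257]
0.739 [-0.0396 -0.0002  0.0318]
0.689 [-0.0452 -0.0002  0.0382]
0.639 [-0.0505 -0.0003  0.0449]
0.589 [-0.0554 -0.0003  0.0518]
0.539 [-0.06   -0.0003  0.059 ]
```

Call:
send_rows(targets=[{"travel": [-0.0072, 0, 0.0045], "rotation": [0, 0, 0], "jaw": 1}, {"travel": [-0.0142, 0, 0.0093], "rotation": [0, 0, 0], "jaw": 1}, {"travel": [-0.021, 0, 0.0144], "rotation": [0, 0, 0], "jaw": 1}, {"travel": [-0.0275, 0, 0.02], "rotation": [0, 0, 0], "jaw": 1}, {"travel": [-0.0337, 0, 0.0257], "rotation": [0, 0, 0], "jaw": 1}, {"travel": [-0.0396, 0, 0.0318], "rotation": [0, 0, 0], "jaw": 1}, {"travel": [-0.0452, 0, 0.0382], "rotation": [0, 0, 0], "jaw": 1}])

```text
t: 17.2
tcp_pos: [0.5566, 0.0349, 0.2094]
orientation: [0.714, 0.7, 0.002, -0.001]
wrist_force: [1.4, 7.4, 4.4]
opening: 0.0115
```

```bash
python3 arc.py .167 .001 .05 10
```

```text
t 17.20 p [0.5566 0.0349 0.2094] yaw 88.90 tilt [0.0013 0.0037] F [1.4 7.4 4.4] op 0.0115 q [-0.65  0.18  0.57  1.77 -0.11  1.22  1.51]
th 0.6915123884265377 rad 0.17153877766024728
0.642 [-0.0053 -0.      0.0067]
0.592 [-0.0102 -0.0001  0.0136]
0.542 [-0.0148 -0.0001  0.0207]
0.492 [-0.019  -0.0001  0.0281]
0.442 [-0.0229 -0.0001  0.0357]
0.392 [-0.0264 -0.0001  0.0434]
0.342 [-0.0294 -0.0002  0.0514]
0.292 [-0.0321 -0.0002  0.0594]
0.242 [-0.0344 -0.0002  0.0676]
0.192 [-0.0362 -0.0002  0.0759]
```

Call:
send_rows(targets=[{"travel": [-0.005, 0, 0.0067], "rotation": [0, 0, 0], "jaw": 1}, {"travel": [-0.0098, 0, 0.0136], "rotation": [0, 0, 0], "jaw": 1}, {"travel": [-0.0143, 0, 0.0207], "rotation": [0, 0, 0], "jaw": 1}, {"travel": [-0.0185, 0, 0.028], "rotation": [0, 0, 0], "jaw": 1}, {"travel": [-0.0223, 0, 0.0357], "rotation": [0, 0, 0], "jaw": 1}, {"travel": [-0.0258, 0, 0.0434], "rotation": [0, 0, 0], "jaw": 1}, {"travel": [-0.0287, 0, 0.0514], "rotation": [0, 0, 0], "jaw": 1}, {"travel": [-0.0312, 0, 0.0594], "rotation": [0, 0, 0], "jaw": 1}, {"travel": [-0.0335, 0, 0.067], "rotation": [0, 0, 0], "jaw": 1}])

```text
t: 18.1
tcp_pos: [0.556, 0.0016, 0.1422]
orientation: [0.714, 0.7, 0.002, -0.001]
wrist_force: [0.8, 7.5, 6.6]
opening: 0.0113
```

```bash
python3 arc.py .167 .001 .02 10
python3 - <<'E'
from h import *
f=grab_frame("side")
cv2.imwrite("pics/sd7.png",cv2.resize(f["color"][150:320,190:370],None,fx=3.5,fy=3.5,interpolation=cv2.INTER_CUBIC))
E
```

```text
t 18.10 p [0.556  0.0016 0.1422] yaw 88.89 tilt [0.0012 0.0035] F [0.8 7.5 6.6] op 0.0113 q [-0.58  0.24  0.58  1.85 -0.15  1.09  1.61]
th 0.24978551348426498 rad 0.1707370132448444
0.23 [-0.0008 -0.      0.0033]
0.21 [-0.0016 -0.      0.0066]
0.19 [-0.0023 -0.      0.0099]
0.17 [-0.0029 -0.      0.0133]
0.15 [-0.0034 -0.      0.0166]
0.13 [-0.0039 -0.      0.02  ]
0.11 [-0.0043 -0.      0.0234]
0.09 [-0.0047 -0.      0.0268]
0.07 [-0.005  -0.      0.0302]
0.05 [-0.0052 -0.0001  0.0335]
```

View pics/sd7.png

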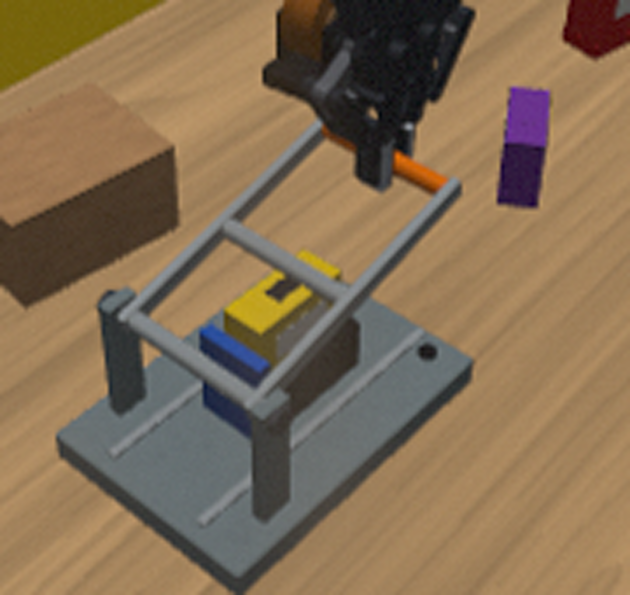

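Call:
send_rows(targets=[{"travel": [0, 0, 0.0033], "rotation": [0, 0, 0], "jaw": 1}, {"travel": [-0.0005, 0, 0.0066], "rotation": [0, 0, 0], "jaw": 1}, {"travel": [-0.001, 0, 0.01], "rotation": [0, 0, 0], "jaw": 1}, {"travel": [-0.0015, 0, 0.0133], "rotation": [0, 0, 0], "jaw": 1}, {"travel": [-0.002, 0, 0.0166], "rotation": [0, 0, 0], "jaw": 1}, {"travel": [-0.0025, 0, 0.02], "rotation": [0, 0, 0], "jaw": 1}, {"travel": [-0.0025, 0, 0.022], "rotation": [0, 0, 0], "jaw": 1}, {"travel": [-0.0025, 0, 0.022], "rotation": [0, 0, 0], "jaw": 1}], grip_force=50)

```text
t: 18.95
tcp_pos: [0.5559, -0.0024, 0.1202]
orientation: [0.714, 0.7, 0.001, -0.0]
wrist_force: [2.7, 1.5, 2.2]
opening: 0.0111
```

Call:
send_rows(targets=[{"travel": [-0.0002, 0, 0.001], "rotation": [0, 0, 0], "jaw": 1}, {"travel": [-0.0003, 0, 0.002], "rotation": [0, 0, 0], "jaw": 1}, {"travel": [-0.0004, 0, 0.003], "rotation": [0, 0, 0], "jaw": 1}, {"travel": [-0.0005, 0, 0.004], "rotation": [0, 0, 0], "jaw": 1}])

```text
t: 19.35
tcp_pos: [0.5559, -0.0028, 0.1166]
orientation: [0.714, 0.7, 0.001, -0.0]
wrist_force: [-0.0, 2.1, 8.6]
opening: 0.0111
```

Call:
send_rows(targets=[{"travel": [-0.0001, 0, 0.001], "rotation": [0, 0, 0], "jaw": 1}, {"travel": [-0.0001, 0, 0.002], "rotation": [0, 0, 0], "jaw": 1}, {"travel": [-0.0002, 0, 0.003], "rotation": [0, 0, 0], "jaw": 1}, {"travel": [-0.0003, 0, 0.004], "rotation": [0, 0, 0], "jaw": 1}])

```text
t: 19.75
tcp_pos: [0.556, -0.0032, 0.1126]
orientation: [0.714, 0.7, 0.001, -0.0]
wrist_force: [0.6, 2.4, 8.1]
opening: 0.011
```

Call:
send_rows(targets=[{"travel": [0, 0, 0.001], "rotation": [0, 0, 0], "jaw": 1}, {"travel": [-0.0001, 0, 0.002], "rotation": [0, 0, 0], "jaw": 1}, {"travel": [-0.0001, 0, 0.003], "rotation": [0, 0, 0], "jaw": 1}])

```text
t: 20.05
tcp_pos: [0.556, -0.0034, 0.1096]
orientation: [0.714, 0.7, 0.001, -0.0]
wrist_force: [-0.2, 2.2, 9.0]
opening: 0.0115
```

Call:
send_rows(targets=[{"travel": [0, 0, 0.001], "rotation": [0, 0, 0], "jaw": 1}, {"travel": [0, 0, 0.002], "rotation": [0, 0, 0], "jaw": 1}, {"travel": [0, 0, 0.003], "rotation": [0, 0, 0], "jaw": 1}])

```text
t: 20.35
tcp_pos: [0.5559, -0.0036, 0.1067]
orientation: [0.714, 0.7, 0.001, -0.0]
wrist_force: [-0.7, 1.4, 10.3]
opening: 0.0111
```

Call:
send_rows(targets=[{"travel": [0, 0, 0.001], "rotation": [0, 0, 0], "jaw": 1}, {"travel": [0, 0, 0.002], "rotation": [0, 0, 0], "jaw": 1}, {"travel": [0, 0, 0.002], "rotation": [0, 0, 0], "jaw": 1}])

```text
t: 20.65
tcp_pos: [0.556, -0.0036, 0.1047]
orientation: [0.714, 0.7, 0.001, -0.0]
wrist_force: [-0.4, 1.6, 9.0]
opening: 0.0112
```

Call:
send_rows(targets=[{"travel": [0, 0, 0.001], "rotation": [0, 0, 0], "jaw": 1}, {"travel": [0, 0, 0.0015], "rotation": [0, 0, 0], "jaw": 1}])

```text
t: 20.85
tcp_pos: [0.556, -0.0037, 0.1034]
orientation: [0.714, 0.7, 0.001, -0.0]
wrist_force: [-1.8, 0.9, 11.8]
opening: 0.011
```

Call:
send_rows(targets=[{"travel": [0, 0, 0.001], "rotation": [0, 0, 0], "jaw": 1}, {"travel": [0, 0, 0.0015], "rotation": [0, 0, 0], "jaw": 1}])

```text
t: 21.05
tcp_pos: [0.556, -0.0037, 0.1019]
orientation: [0.714, 0.7, 0.001, -0.0]
wrist_force: [-1.6, 0.5, 11.7]
opening: 0.0111
```

Call:
send_rows(targets=[{"travel": [0, 0, 0.0005], "rotation": [0, 0, 0], "jaw": 1}, {"travel": [0, 0, 0.001], "rotation": [0, 0, 0], "jaw": 1}])

```text
t: 21.25
tcp_pos: [0.556, -0.0038, 0.1007]
orientation: [0.714, 0.7, 0.001, -0.0]
wrist_force: [0.3, 1.3, 9.7]
opening: 0.0112
```

Call:
send_rows(targets=[{"travel": [0, 0, 0.0005], "rotation": [0, 0, 0], "jaw": 1}, {"travel": [0, 0, 0.001], "rotation": [0, 0, 0], "jaw": 1}])

```text
t: 21.45
tcp_pos: [0.556, -0.0038, 0.0997]
orientation: [0.714, 0.7, 0.001, -0.0]
wrist_force: [-1.1, 0.2, 9.7]
opening: 0.0112
```

Call:
send_rows(targets=[{"travel": [0, 0, 0.0005], "rotation": [0, 0, 0], "jaw": 1}, {"travel": [0, 0, 0.001], "rotation": [0, 0, 0], "jaw": 1}])

```text
t: 21.65
tcp_pos: [0.5559, -0.0038, 0.0987]
orientation: [0.714, 0.7, 0.001, -0.0]
wrist_force: [-1.0, 0.6, 10.2]
opening: 0.011
```

Run:
```python
from h import *
show()
```

```text
t 21.65 p [ 0.5559 -0.0038  0.0987] yaw 88.81 tilt [0.0011 0.0013] F [-1.   0.6 10.2] op 0.0110 q [-0.56  0.3   0.57  1.89 -0.19  1.01  1.64]
```

Call:
send_rows(targets=[{"travel": [0, 0, 0.0005], "rotation": [0, 0, 0], "jaw": 1}, {"travel": [0, 0, 0.001], "rotation": [0, 0, 0], "jaw": 1}])

```text
t: 21.85
tcp_pos: [0.556, -0.0038, 0.0978]
orientation: [0.714, 0.7, 0.001, -0.0]
wrist_force: [-0.0, 0.5, 10.4]
opening: 0.011
```

Call:
send_rows(targets=[{"travel": [0, 0, 0.0005], "rotation": [0, 0, 0], "jaw": 1}, {"travel": [0, 0, 0.001], "rotation": [0, 0, 0], "jaw": 1}])

```text
t: 22.05
tcp_pos: [0.556, -0.0038, 0.0972]
orientation: [0.714, 0.7, 0.001, -0.0]
wrist_force: [-3.8, 0.1, 19.0]
opening: 0.011
```

Run:
```python
from h import *
f=grab_frame("side");show()
cv2.imwrite("pics/sd8.png",cv2.resize(f["color"][150:320,190:370],None,fx=3.5,fy=3.5,interpolation=cv2.INTER_CUBIC))
```

```text
t 22.10 p [ 0.556  -0.0038  0.0972] yaw 88.80 tilt [0.0012 0.0016] F [-3.   0.6 14.7] op 0.0111 q [-0.56  0.3   0.57  1.89 -0.19  1.    1.64]
```

View pics/sd8.png

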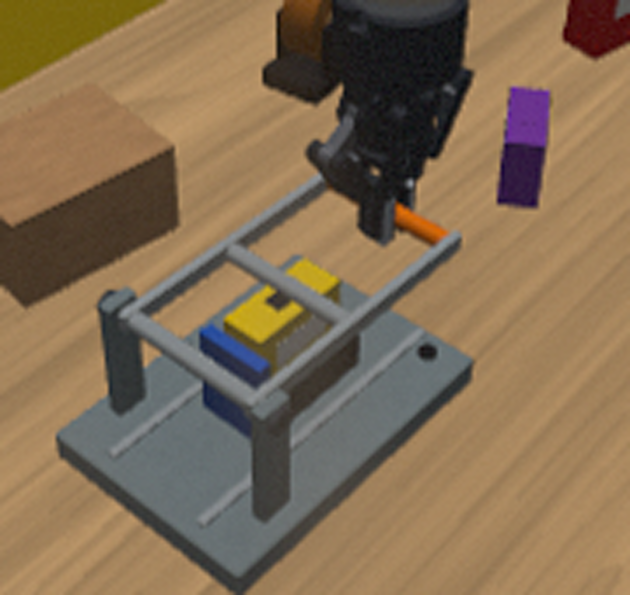

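Call:
send_rows(targets=[{"travel": [0, 0, 0.0005], "rotation": [0, 0, 0], "jaw": 1}, {"travel": [0, 0, 0.0007], "rotation": [0, 0, 0], "jaw": 1}, {"travel": [0, 0, 0.0007], "rotation": [0, 0, 0], "jaw": 1}])

```text
t: 22.4
tcp_pos: [0.5561, -0.0038, 0.0969]
orientation: [0.714, 0.7, 0.001, -0.0]
wrist_force: [-5.1, 0.4, 20.2]
opening: 0.0109
```

Call:
send_rows(targets=[{"travel": [0, 0, -0.0007], "rotation": [0, 0, 0], "jaw": 1}, {"travel": [0, 0, -0.0007], "rotation": [0, 0, 0], "jaw": 0.85}, {"travel": [0, 0, -0.0007], "rotation": [0, 0, 0], "jaw": 0.7}, {"travel": [0, 0, -0.0007], "rotation": [0, 0, 0], "jaw": 0.6}, {"travel": [0, 0, -0.0007], "rotation": [0, 0, 0], "jaw": 0.6}])

```text
t: 22.9
tcp_pos: [0.5548, -0.004, 0.0954]
orientation: [0.714, 0.7, -0.0, -0.001]
wrist_force: [-0.0, 0.1, -0.4]
opening: 0.0342
```

Run:
```python
from h import *
show()
f=grab_frame("wrist");save(f,"w9.png")
```

```text
t 22.90 p [ 0.5548 -0.004   0.0954] yaw 88.80 tilt [-0.0014  0.0004] F [-0.   0.1 -0.4] op 0.0342 q [-0.56  0.3   0.57  1.89 -0.19  1.    1.64]
```

View pics/w9.png

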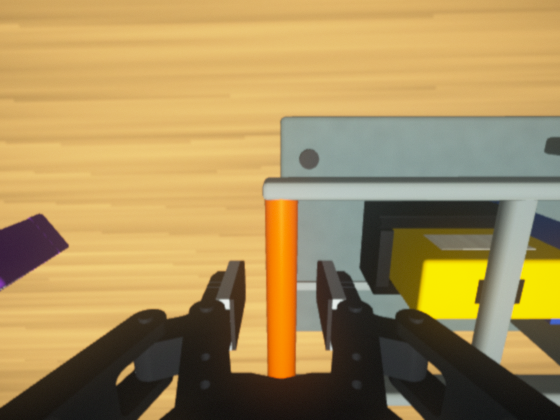

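Call:
send_rows(targets=[{"travel": [0, 0, -0.02], "rotation": [0, 0, 0], "jaw": 0.6}, {"travel": [0, 0, -0.06], "rotation": [0, 0, 0], "jaw": 0.8}, {"travel": [0, 0, -0.1], "rotation": [0, 0, 0], "jaw": 1}, {"travel": [0, 0, -0.12], "rotation": [0, 0, 0], "jaw": 1}, {"travel": [0, 0, -0.12], "rotation": [0, 0, 0], "jaw": 1}])

```text
t: 23.45
tcp_pos: [0.5568, -0.0041, 0.2189]
orientation: [0.714, 0.7, 0.002, 0.001]
wrist_force: [-0.4, 0.8, -0.9]
opening: -0.0002
```

Run:
```python
from h import *
import pickle
show();p,r,_=st()
f=grab_frame("wrist");save(f,"w10.png");pickle.dump((f,p,r.as_quat()),open("w10.pkl","wb"))
d={}
for n in("side","scene"):
    f=grab_frame(n);d[n]=f
pickle.dump(d,open("f9.pkl","wb"))
cv2.imwrite("pics/sd10.png",cv2.resize(d["side"]["color"][150:320,190:370],None,fx=3.5,fy=3.5,interpolation=cv2.INTER_CUBIC))
cv2.imwrite("pics/sc10.png",cv2.resize(d["scene"]["color"][160:275,265:405],None,fx=5,fy=5,interpolation=cv2.INTER_CUBIC))
```

```text
t 23.45 p [ 0.5568 -0.0041  0.2189] yaw 88.80 tilt [0.0045 0.0018] F [-0.4  0.8 -0.9] op -0.0002 q [-0.6   0.17  0.6   1.76 -0.1   1.24  1.57]
```

View pics/sd10.png

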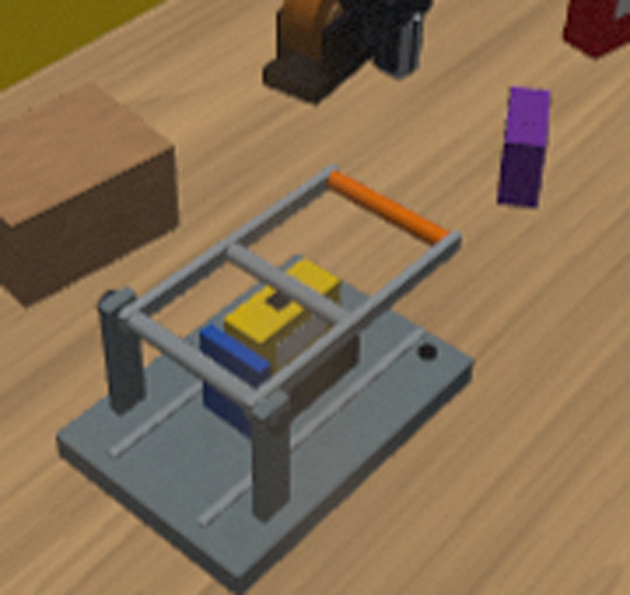

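View pics/sc10.png

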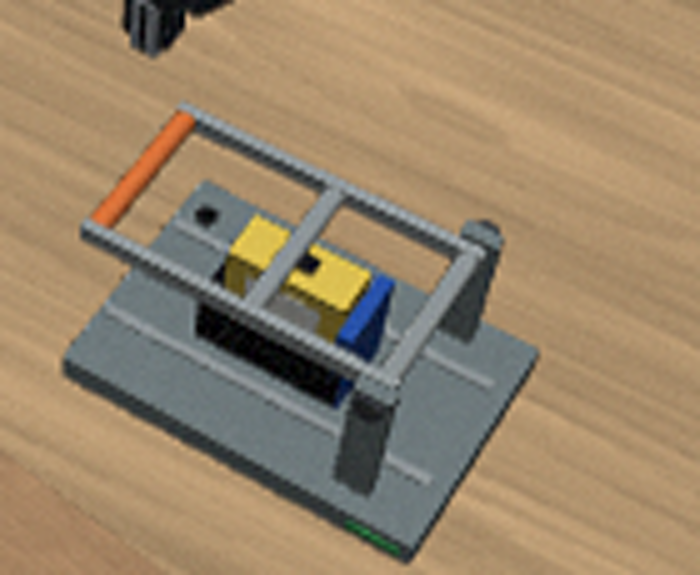

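View pics/w10.png

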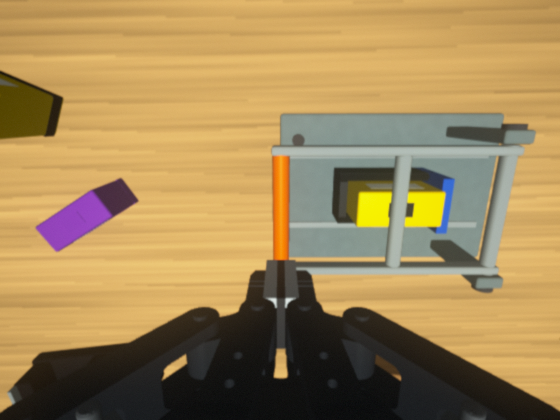

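Call:
send_rows(targets=[{"travel": [0, 0, 0.04], "rotation": [0, 0, 0], "jaw": 1}, {"travel": [0, 0, 0.075], "rotation": [0, 0, 0], "jaw": 1}, {"travel": [0, 0, 0.088], "rotation": [0, 0, 0], "jaw": 1}, {"travel": [0, 0, 0.09], "rotation": [0, 0, 0], "jaw": 1}, {"travel": [0, 0, 0.09], "rotation": [0, 0, 0], "jaw": 1}], grip_force=20)

```text
t: 24.1
tcp_pos: [0.5555, -0.0041, 0.1261]
orientation: [0.714, 0.7, -0.0, -0.0]
wrist_force: [-0.4, -0.4, 1.1]
opening: 0.0
```

Call:
send_rows(targets=[{"travel": [0, 0, 0.001], "rotation": [0, 0, 0], "jaw": 1}, {"travel": [0, 0, 0.002], "rotation": [0, 0, 0], "jaw": 1}, {"travel": [0, 0, 0.002], "rotation": [0, 0, 0], "jaw": 1}])

```text
t: 24.4
tcp_pos: [0.5557, -0.0038, 0.1245]
orientation: [0.714, 0.7, 0.001, -0.0]
wrist_force: [0.2, -0.3, 0.4]
opening: -0.0001
```

Call:
send_rows(targets=[{"travel": [0, 0, 0.001], "rotation": [0, 0, 0], "jaw": 1}, {"travel": [0, 0, 0.0015], "rotation": [0, 0, 0], "jaw": 1}, {"travel": [0, 0, 0.0015], "rotation": [0, 0, 0], "jaw": 1}])

```text
t: 24.7
tcp_pos: [0.5552, -0.0039, 0.1223]
orientation: [0.714, 0.7, 0.0, -0.0]
wrist_force: [-0.2, 0.5, 0.4]
opening: 0.0002
```

Call:
send_rows(targets=[{"travel": [0, 0, 0.001], "rotation": [0, 0, 0], "jaw": 1}, {"travel": [0, 0, 0.001], "rotation": [0, 0, 0], "jaw": 1}])

```text
t: 24.9
tcp_pos: [0.5553, -0.0039, 0.1212]
orientation: [0.714, 0.7, 0.0, -0.0]
wrist_force: [-0.5, 1.0, 0.5]
opening: 0.0003
```

Call:
send_rows(targets=[{"travel": [0, 0, 0.001], "rotation": [0, 0, 0], "jaw": 1}, {"travel": [0, 0, 0.001], "rotation": [0, 0, 0], "jaw": 1}])

```text
t: 25.1
tcp_pos: [0.5554, -0.0039, 0.1209]
orientation: [0.714, 0.7, 0.0, -0.001]
wrist_force: [-2.7, 0.4, 6.9]
opening: -0.0002
```

Call:
send_rows(targets=[{"travel": [0, 0, 0.001], "rotation": [0, 0, 0], "jaw": 1}, {"travel": [0, 0, 0.001], "rotation": [0, 0, 0], "jaw": 1}])

```text
t: 25.3
tcp_pos: [0.5554, -0.0039, 0.1206]
orientation: [0.715, 0.7, 0.0, -0.001]
wrist_force: [-5.9, 0.3, 14.9]
opening: 0.0
```

Call:
send_rows(targets=[{"travel": [0, 0, 0.001], "rotation": [0, 0, 0], "jaw": 1}, {"travel": [0, 0, 0.001], "rotation": [0, 0, 0], "jaw": 1}])

```text
t: 25.5
tcp_pos: [0.5555, -0.0039, 0.1201]
orientation: [0.715, 0.7, 0.001, -0.001]
wrist_force: [-7.8, -0.8, 21.3]
opening: -0.0001
```

Call:
send_rows(targets=[{"travel": [0, 0, -0.01], "rotation": [0, 0, 0], "jaw": 1}, {"travel": [0, 0, -0.05], "rotation": [0, 0, 0], "jaw": 1}, {"travel": [0, 0, -0.09], "rotation": [0, 0, 0], "jaw": 1}, {"travel": [0, 0, -0.12], "rotation": [0, 0, 0], "jaw": 1}, {"travel": [0, 0, -0.13], "rotation": [0, 0, 0], "jaw": 1}, {"travel": [0, 0, -0.13], "rotation": [0, 0, 0], "jaw": 1}, {"travel": [0, 0, -0.13], "rotation": [0, 0, 0], "jaw": 1}, {"travel": [0, 0, -0.13], "rotation": [0, 0, 0], "jaw": 1}])

```text
t: 26.3
tcp_pos: [0.5545, -0.0039, 0.2466]
orientation: [0.714, 0.7, -0.001, -0.001]
wrist_force: [0.3, 0.0, -0.1]
opening: -0.0001
```

Run:
```python
from h import *
import pickle
d=pickle.load(open("f9.pkl","rb"));e=pickle.load(open("f0.pkl","rb"))
show()
f=grab_frame("side");g=grab_frame("scene")
df=cv2.absdiff(f["color"],d["side"]["color"]).max(2);print("bail change px",(df[170:300,190:330]>40).sum())
k=3
cv2.imwrite("pics/fin.png",np.hstack([cv2.resize(f["color"],None,fx=.7,fy=.7,interpolation=cv2.INTER_AREA),cv2.resize(g["color"],None,fx=.7,fy=.7,interpolation=cv2.INTER_AREA)]))
```

```text
t 26.30 p [ 0.5545 -0.0039  0.2466] yaw 88.81 tilt [-0.0029  0.0001] F [ 0.3  0.  -0.1] op -0.0001 q [-0.61  0.15  0.61  1.72 -0.09  1.3   1.56]
bail change px 19
```

View pics/fin.png

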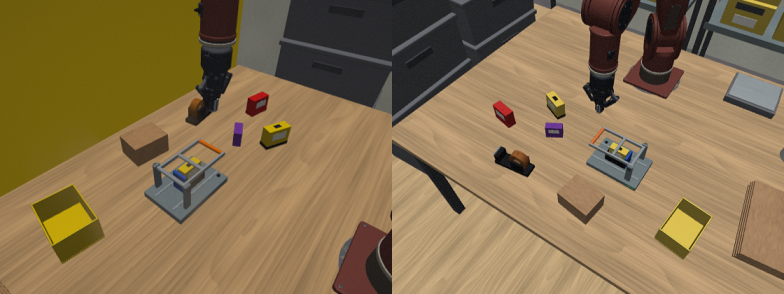

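The bail is still shut over the seated cartridge (side view (185,175), scene view (618,155)). The bystanders are where they were, and the gripper is clear.

```bash
python3 -c "
from rig import ctrl
print(ctrl.sign_off())"
```

```text
the job is handed in; nothing more can be done
None
```

The small yellow cartridge is in the bay, pressed fully home, and the bail is shut over it. I handed the job in at about 26 s, well under the 69 s limit.

- **Cartridge:** I picked the small yellow one, which measured 70 x 30 mm in the wrist camera. I touched it to the blue wall at about 6.5 N, eased back about 1.2 mm and lowered it freely. The plate took about 4.6 N, and then I let go.
- **Bail:** I swung it over by the orange bar with up to about 14 N at the wrist. It then took 10–12 N at the bar until the force rose steeply to 20 N, which meant home.
- **Last checks:** After letting go, I pressed the bar with shut fingers up to 21 N. It put the bar's centre at about 100.5 mm, against 101 mm when shut, and it yielded by less than 1 mm. The bail stayed put afterwards, the robot touched nothing (wrist force about 0), and the carton, dispenser, bin and look-alikes looked unmoved.
- **Disagreements:** The cameras and the arm's own readings differed by 1–3 mm in places. The touch-off settled the bay position. For the bail I re-centred on the bar with the wrist camera and corrected the swing from the wrist force.

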